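# Hang the socket caddy on the leaning cleat board

## Robot

A 7-joint arm with a two-finger parallel gripper is mounted at the origin on the work surface. World frame = base frame: x ahead of the robot, y to its left, z up, the work surface at z = 0. Lengths are in m, angles in rad, forces in N, time in s.
With the tool pointing down it reaches from about 0.4 to 0.75 m from the base axis. Payload 19.5 kg.
Tool frame: the origin (TCP) lies between the finger pads; the fingertips stand 17 mm ahead of it and the grasp point (between the pads) lies 2 mm behind it; x points along the fingers, y is the direction in which the jaws open and shut, and the axes are right-handed (so a half turn about x gives the same grasp; the last joint's range is limited). The gripper opens to 85 mm and grips with 20 to 120 N. Pads are 22 mm wide; open, the fingers measure 114 mm over their backs; the gripper's body (76 mm by 85 mm) begins 54 mm behind the grasp point. The pads swing forward as they close: fully open they stand 13 mm farther back than shut.
Start: joints at [-1.377, 0.707, -0.028, 1.485, 0.022, 0.951, -0.075], TCP at [0.134, 0.559, 0.248] pointing down, gripper open.
Joint ranges: [-2.71, 2.71], [-0.32, 2.16], [-1.57, 1.52], [0, 2.45], [-1.46, 4.6], [0, 2.02], [-2.83, 2.83]. Speed limits (rad/s): [1.89, 1.89, 2.57, 2.57, 3.01, 3.01, 3.01].

## Interface

Orientations are given as a unit quaternion [x, y, z, w].
In Python, from rig import bot, capture, workorder gives the robot as it stands.
- The arm moves only by the tool drive_tool, never from a script. Its argument "plan" is a list of rows, each a list of 3 entries, a list of its own where there are three numbers: the turn, a rotation vector about the tool's x, y, z in degrees, then the shift along the tool's x, y, z in cm, then the closure, from 0 (fully open) to 1 (shut). A call has 1 to 5 rows; each row shifts and turns the commanded pose from where the row before left it, along the tool's axes as they then stand; what a row does not reach is not made up. A row lasts 1/8 s, in which the tool goes at most 62.5 mm and 10.7 degrees, less where a joint would pass 70% of its speed; a pose out of reach is approached as far as the arm can. A call with a gripper value outside its range is refused whole. The fingers move at their own pace and stop on an object; the grip force is fixed at half the most. Time passes only in rows, so rows that do not move let the fingers close. It gives the time, the measured TCP pose, the force and the opening at its end, in the units of the state.
- bot.observe(): the state, without advancing time (a new reading comes with each control period).
- capture(name): name is "scene" or "top" or "wrist"; returns a dict with "pixels" (420x560x3 uint8, red, green, blue), "vertical_fov" (degrees; the focal length in pixels is half the picture's height over the tangent of half this angle, whatever the lens; pixels are square), "cx", "cy" (the principal point, pixels), "dist_coeffs" ([k1, k2, p1, p2, k3] as OpenCV has them; the pictures are not rectified), "rvec" (rotation vector, rad) and "tvec" (3), from world to camera coordinates, as OpenCV has them; the wrist camera has in their place "tool_from_camera" (4x4, takes a point from camera to tool coordinates, whose origin is the TCP and whose axes are the tool frame's). Camera axes: x right, y down, z forward; pixel columns grow to the right and rows downward; lengths in m; the calibration is good to about 2 mm. A picture is of the moment at which its call begins: read the wrist's pose just before it. There is no depth.
- workorder.hand_in(): hands the job in, once; it reports no verdict.
The state is a dict: "t": time; "joints": joint angles; "qd": joint speeds; "effort": joint torques, N m; "ee_pos": TCP position; "tcp_rot": TCP orientation; "contact_force": force on the tool from outside, world axes, zero at the start; "moment": the same for the moment, N m; "grip_width": finger opening in m.
Only numpy, scipy, OpenCV 4.12 (cv2) and the standard library are available. Lean on these libraries where they do the work, as an engineer would, in place of code of your own. Each camera call takes 0.05 s, during which the arm holds its last target.

## Task

Hang the socket caddy that has the angled strip along its rear on the leaning white board: tip it to match the board's lean, bring its rear strip over the board's cleat and lower it until it locks, its rear resting flat on the board's lower rest bar and the whole strip on the cleat, then let go. Leave the plain-backed caddy where it is.

Things in the scene. Friction and masses are not known exactly. Their poses are not given: they have to be found in the camera images.
- caddy: Dark steel socket caddy to hang, 0.4 kg, loose, upright on the bench. Origin: centre of its underside; x to its front (four bright sockets), z up; rear (-x) has the strip. Tray 70 (x) by 110 (y) by 50 mm. Handle: upright plate at x = 0, 12 mm thick in x, 70 mm wide in y, top at z = 160, rubber from z = 118: grip it across x. Flat rear plate at x = -35, 104 mm high, 110 mm wide.
- strip (a point): Middle of the lower free edge of the caddy's angled strip, at x = -62, z = 73 mm in the caddy's frame (same axes). The strip is 5 mm sheet, 100 mm wide in y; from the rear plate (x = -35, z = 100) it runs down and rearward at 45 degrees, leaving an open gap beneath it for the cleat.
- board: White board 180 wide, 135 mm up its slope, fixed, faces away from the robot, top leans 25 deg towards it. Origin: middle of face's lower edge; x out of face, z up slope. Cleat: 5 mm tongue 160 wide from face (z = 90) 45 deg out and up to free edge x = 27, z = 117; open V behind it. Rest bar below: to x = 30, z 33-47. Locked: caddy axes parallel to board's, origin at x = 65, z = 27, |y| < 30 mm.
- plain_caddy: Look-alike caddy to be left alone: same tray, handle and sockets, but a plain back (no tall rear plate, no strip). Origin: centre of its underside; x to its front, z up. Loose, on the bench; the two caddies stand one on each side of the board, either way round.

How it is judged:
On the way:
1. the caddy is held above its place on the board, its strip higher than the cleat, tipped to match the board's lean (within 20 degrees) (x of caddy in the frame of board between 0.03 and 0.11 m and y of caddy in the frame of board between -0.06 and 0.06 m and z of caddy in the frame of board above 0.042 m and angle between the z axis of caddy and the z axis of board, either way round below 0.35 rad), for 0.05 s.
At the end, for the whole second after the job is handed in: The caddy hangs on the board, released and at rest: origin within 10 mm of the locked place out of the face and up the slope, within 33 mm of the cleat's middle sideways, parallel to the board within 8 degrees; the plain caddy not moved by more than 30 mm (x of caddy in the frame of board between 0.055 and 0.075 m and y of caddy in the frame of board between -0.033 and 0.033 m and z of caddy in the frame of board between 0.017 and 0.037 m and angle between the z axis of caddy and the z axis of board, either way round below 0.14 rad and angle between the x axis of caddy and the x axis of board, either way round below 0.17 rad and contact force between caddy and board above 0.5 N and linear speed of caddy below 0.02 m/s); the robot touches nothing.
It fails at once if the plain caddy is moved by more than 30 mm (distance of plain_caddy from where it was at the start of the episode above 0.03 m).
It also fails if it takes over 38 s, if anything falls off the work surface, if the arm or the gripper's body presses on something with over 40 N, if the wrist force passes 120 N, or if a joint passes its speed limit or range.

## Working session

There is one attempt and no reset: what is moved stays moved. The work goes in short steps, Python scripts to look and compute and a tool call to move; the robot and the scene stay as the last step left them, time stands still between calls to the robot, and variables do not carry over. Pictures are saved under pics/ and viewed, and the job is handed in when it is done.

Besides the shell and the picture viewer there is one more tool, called after "Call:" as name([rows], argument=value, ...), one row to a line, values as JSON. drive_tool: Moves the arm, as the interface text tells. Its arguments: {"type":"object","properties":{"plan":{"type":"array"}},"required":["plan"]}

```bash
ls; mkdir -p pics; python3 - <<'E'
from rig import bot, capture, workorder
import cv2,pickle
o=bot.observe();print({k:o[k] for k in('t','ee_pos','tcp_rot','grip_width','contact_force')})
d={}
for n in("scene","top"):
    c=capture(n);d[n]=c;cv2.imwrite(f"pics/{n}0.png",c["pixels"][:,:,::-1]);print(n,{k:v for k,v in c.items() if k!="pixels"})
pickle.dump(d,open("cap0.pkl","wb"))
E
```

```text
pics
{'t': 0.0, 'ee_pos': array([0.13427687, 0.55886269, 0.24785114]), 'tcp_rot': array([ 0.08281242,  0.7022376 , -0.08354161,  0.70215758]), 'grip_width': 0.08546452642651796, 'contact_force': array([-0.65477564, -0.43390526, -0.16982972])}
scene {'vertical_fov': 50.236105250024515, 'cx': 284.96621243374693, 'cy': 205.73166097964761, 'dist_coeffs': array([-0.0640684,  0.       ,  0.       ,  0.       ,  0.       ]), 'rvec': array([ 2.0484439 ,  1.7395191 , -0.47553928]), 'tvec': array([-0.08099447, -0.41662896,  1.22990598])}
top {'vertical_fov': 44.83165500460199, 'cx': 276.4685051316673, 'cy': 210.1970143416474, 'dist_coeffs': array([-0.0190296,  0.       ,  0.       ,  0.       ,  0.       ]), 'rvec': array([ 2.11523175, -2.12356289,  0.19841907]), 'tvec': array([-0.0012222 ,  0.54838066,  1.06927621])}
```

View pics/scene0.png

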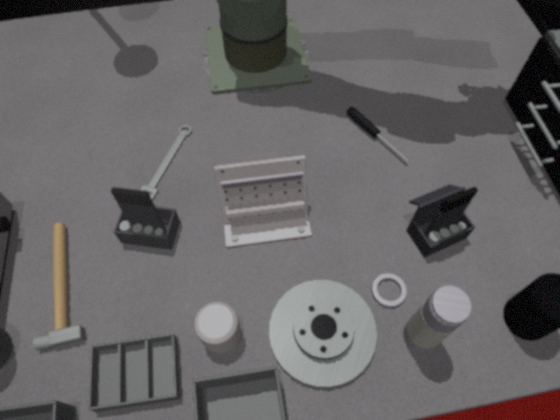

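View pics/top0.png

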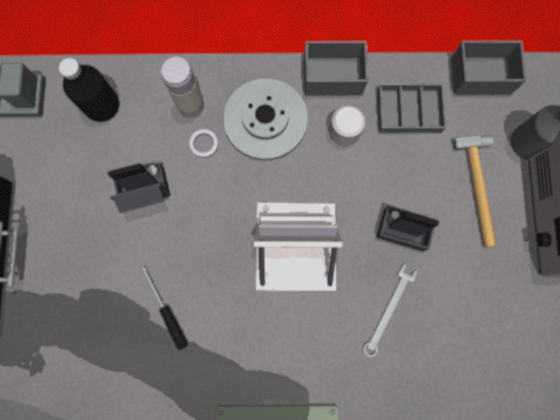

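```bash
cat > h.py <<'E'
import numpy as np,cv2,pickle
from scipy.spatial.transform import Rotation as R
def K(c):
    f=210/np.tan(np.radians(c["vertical_fov"])/2)
    return np.array([[f,0,c["cx"]],[0,f,c["cy"]],[0,0,1]])
def proj(c,P):
    return cv2.projectPoints(np.array(P,float).reshape(-1,3),c["rvec"],c["tvec"],K(c),c["dist_coeffs"])[0].reshape(-1,2)
def ray(c,uv):
    n=cv2.undistortPoints(np.array(uv,float).reshape(-1,1,2),K(c),c["dist_coeffs"]).reshape(-1,2)
    Rm=cv2.Rodrigues(c["rvec"])[0];o=-Rm.T@c["tvec"]
    return o,np.c_[n,np.ones(len(n))]@Rm
def onz(c,uv,z):
    o,d=ray(c,uv);return o+d*((z-o[2])/d[:,2])[:,None]
def crop(c,x0,y0,w,h,s,name):
    cv2.imwrite(name,cv2.resize(c["pixels"][y0:y0+h,x0:x0+w,::-1],None,fx=s,fy=s,interpolation=cv2.INTER_CUBIC))
E
python3 - <<'E'
from h import *
d=pickle.load(open("cap0.pkl","rb"))
crop(d["scene"],395,170,100,90,8,"pics/s_c.png")
crop(d["top"],95,145,100,75,8,"pics/t_c.png")
crop(d["scene"],210,145,110,105,6,"pics/s_b.png") if 0 else crop(d["scene"],210,145,110,100,6,"pics/s_b.png")
crop(d["top"],240,190,115,110,5,"pics/t_b.png")
t=d["top"];print(onz(t,[[140,185],[297,247],[405,227]],0))
E
```

```text
[[ 0.61987098  0.3155238   0.        ]
 [ 0.47297464 -0.0496185   0.        ]
 [ 0.51796237 -0.2978846   0.        ]]
```

View pics/s_c.png

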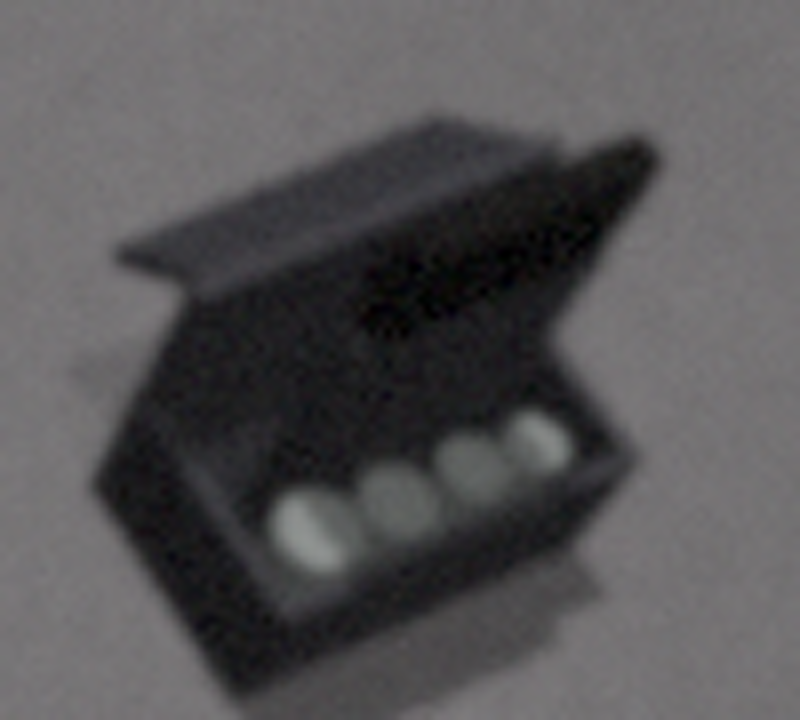

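View pics/t_c.png

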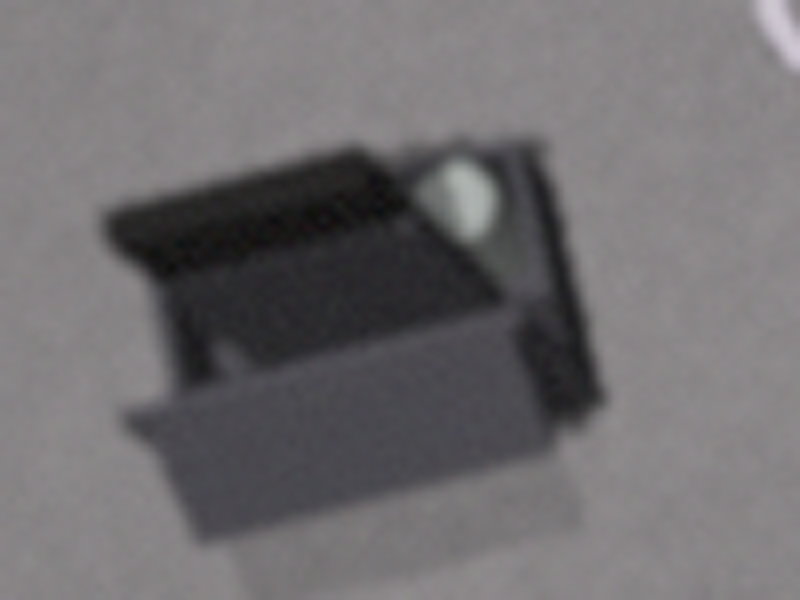

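View pics/s_b.png

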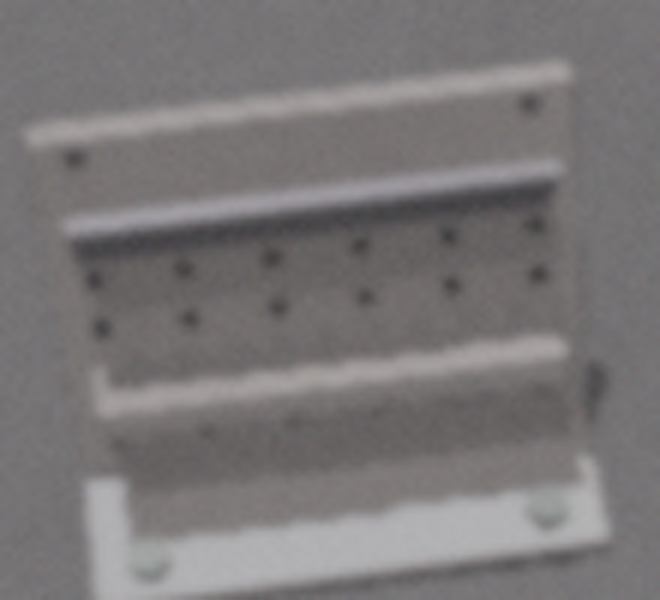

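View pics/t_b.png

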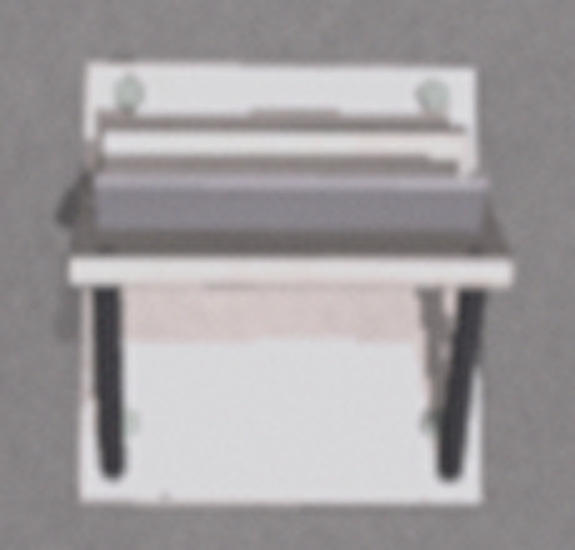

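```bash
cat > fit.py <<'E'
from h import *
from scipy.optimize import least_squares
d=pickle.load(open("cap0.pkl","rb"));S,T=d["scene"],d["top"]
sc=lambda p:(np.array(p)/8+[395,170]); tc=lambda p:(np.array(p)/8+[95,145])
sb=lambda p:(np.array(p)/6+[210,145]); tb=lambda p:(np.array(p)/5+[240,190])
off=-0.5
C=[(S,sc,[(115,250),(437,115),(240,700),(290,620),(635,460),(95,487),(570,555),(650,150)],
 [(-62,-50,73),(-62,50,73),(35,-55,0),(35,-55,50),(35,55,50),(-35,-55,0),(35,55,0),(0,35,160)]),
 (T,tc,[(200,540),(550,450),(365,150),(105,215),(545,140),(120,410)],
 [(-62,50,73),(-62,-50,73),(6,-35,160),(6,35,160),(35,-55,50),(-35,55,104)])]
B=[(S,sb,[(30,147),(570,80),(65,230),(560,170)],[(0,-90,135),(0,90,135),(27,-80,117),(27,80,117)]),
 (T,tb,[(70,258),(515,258),(97,180),(488,185)],[(0,90,135),(0,-90,135),(27,80,117),(27,-80,117)])]
def pose(p,lean):
    return R.from_euler('z',p[3])*R.from_euler('y',-lean), np.array(p[:3])
def solve(L,p0,lean,fixz):
    def f(p,full=False):
        if fixz: p=[p[0],p[1],0,p[3]]
        r,t=pose(p,lean);o=[]
        for c,g,uv,P in L: o.append(proj(c,r.apply(np.array(P)/1000)+t)-(g(uv)+(off if 0 else 0)))
        return np.concatenate(o).ravel()
    s=least_squares(f,p0,loss='soft_l1');p=s.x
    if fixz:p[2]=0
    print(p,np.degrees(p[3]));print(f(p).reshape(-1,2).round(1).tolist());return p
lean=np.radians(25)
pc=solve(C,[.62,.31,0,.2],0,True); pb=solve(B,[.5,-.04,.02,0],lean,False)
np.save("poses.npy",[pc,pb])
def ov(c,g,L,p,ln,x0,y0,w,h,s,name):
    im=cv2.resize(c["pixels"][y0:y0+h,x0:x0+w,::-1],None,fx=s,fy=s,interpolation=cv2.INTER_CUBIC)
    r,t=pose(p,ln)
    for a in L:
        q=((proj(c,r.apply(np.array(a)/1000)+t)-[x0,y0])*s).astype(int)
        cv2.polylines(im,[q.reshape(-1,1,2)],False,(0,255,255),1)
    cv2.imwrite(name,im)
def box(x0,x1,y0,y1,z0,z1):
    q=[(x0,y0),(x1,y0),(x1,y1),(x0,y1),(x0,y0)]
    return [[(x,y,z0) for x,y in q],[(x,y,z1) for x,y in q]]+[[(x,y,z0),(x,y,z1)] for x,y in q[:4]]
CW=box(-35,35,-55,55,0,50)+box(-6,6,-35,35,50,160)+[[(-35,-55,0),(-35,-55,104),(-35,55,104),(-35,55,0)],[(-35,-50,100),(-62,-50,73),(-62,50,73),(-35,50,100)]]
BW=[[(0,-90,0),(0,90,0),(0,90,135),(0,-90,135),(0,-90,0)],[(0,-80,90),(27,-80,117),(27,80,117),(0,80,90)]]+box(0,30,-80,80,33,47)
if __name__=="__main__":
    ov(S,0,CW,pc,0,395,170,100,90,6,"pics/o1.png");ov(T,0,CW,pc,0,95,145,100,75,6,"pics/o2.png")
    ov(S,0,BW,pb,lean,210,145,110,105,5,"pics/o3.png");ov(T,0,BW,pb,lean,240,190,115,110,5,"pics/o4.png")
    a=[cv2.imread(f"pics/o{i}.png") for i in (1,2,3,4)]
    M=np.zeros((1100,1200,3),np.uint8)
    for k,i in enumerate(a): 
        y,x=(k//2)*550,(k%2)*600; M[y:y+min(550,i.shape[0]),x:x+i.shape[1]]=i[:550]
    cv2.imwrite("pics/ov_c.png",M[:550]);cv2.imwrite("pics/ov.png",cv2.resize(M,(800,600)))
E
python3 fit.py
```

```text
[0.61377203 0.30508182 0.         0.24665698] 14.132403989800396
[[-0.9, 0.4], [-0.3, 1.1], [-2.6, 0.3], [-2.0, -0.2], [0.2, 0.1], [-2.0, -0.6], [-0.2, -0.7], [0.2, -0.9], [-1.2, -0.3], [0.0, -0.3], [-0.4, -1.6], [-1.7, -1.4], [-3.8, -0.7], [-0.5, 1.7]]
[ 0.52498205 -0.04718587  0.01045192 -0.01114337] -0.6384678739786488
[[-1.5, -0.2], [-0.2, -0.1], [-0.6, 0.4], [-0.8, 0.1], [-0.8, -0.2], [-0.6, 0.4], [-0.9, 0.1], [-0.6, -0.4]]
```

View pics/ov.png

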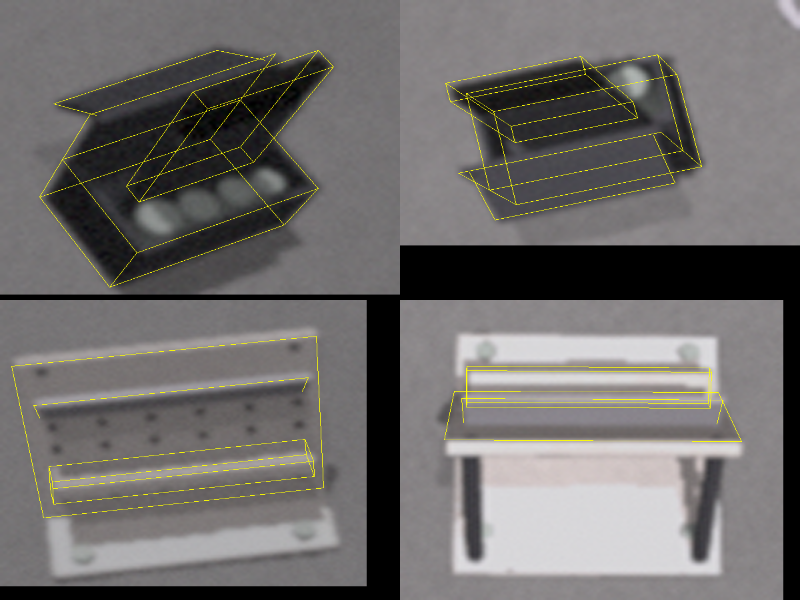

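```bash
cat > go.py <<'E'
from h import *
from rig import bot
def step(Rt,pt,n=None):
    """remaining motion in tool axes: turn deg (rotvec), shift cm"""
    o=bot.observe();r=R.from_quat(o["tcp_rot"]);p=np.array(o["ee_pos"])
    print("t",round(o["t"],2),"pos",p.round(4),"axes x,y",r.as_matrix()[:,0].round(3),r.as_matrix()[:,1].round(3),"w",round(o["grip_width"],4),"F",np.round(o["contact_force"],1))
    rv=np.degrees((r.inv()*Rt).as_rotvec());s=r.inv().apply(np.array(pt)-p)*100
    s2=Rt.inv().apply(np.array(pt)-p)*100
    print("turn",rv.round(1),"shift(cur axes)",s.round(2),"shift(target axes)",s2.round(2),"J",np.round(o["joints"],2))
def mk(x,y): 
    x=np.array(x,float);y=np.array(y,float);x/=np.linalg.norm(x);y-=x*(x@y);y/=np.linalg.norm(y)
    return R.from_matrix(np.c_[x,y,np.cross(x,y)])
pc,pb=np.load("poses.npy")
Rc=R.from_euler('z',pc[3]);Rb=R.from_euler('z',pb[3])*R.from_euler('y',-np.radians(25))
E
python3 - <<'E'
from go import *
for s in(1,-1):
    step(mk([0,0,-1],s*Rc.as_matrix()[:,0]),[pc[0],pc[1],.25])
E
```

```text
t 0.1 pos [0.1343 0.5589 0.2479] axes x,y [-0.    -0.001 -1.   ] [ 0.234  0.972 -0.001] w 0.0855 F [-0.1 -0.1  0.8]
turn [62.4  0.   0. ] shift(cur axes) [ -0.2  -13.48  52.55] shift(target axes) [-0.21 40.3  36.32] J [-1.38  0.71 -0.03  1.48  0.02  0.95 -0.08]
t 0.1 pos [0.1343 0.5589 0.2479] axes x,y [-0.    -0.001 -1.   ] [ 0.234  0.972 -0.001] w 0.0855 F [-0.1 -0.1  0.8]
turn [-1.176e+02 -1.000e-01  0.000e+00] shift(cur axes) [ -0.2  -13.48  52.55] shift(target axes) [ -0.21 -40.3  -36.32] J [-1.38  0.71 -0.03  1.48  0.02  0.95 -0.08]
```

```bash
python3 -c "
import numpy as np
for k in range(11):
    a=np.radians(6.24*k);y,z=-1.348,5.255
    print(k,round(y*np.cos(a)+z*np.sin(a),2),round(-y*np.sin(a)+z*np.cos(a),2))"
```

```text
0 -1.35 5.26
1 -0.77 5.37
2 -0.18 5.42
3 0.41 5.41
4 1.0 5.33
5 1.57 5.19
6 2.12 4.99
7 2.65 4.73
8 3.15 4.41
9 3.61 4.05
10 4.03 3.63
```

Call:
drive_tool([
  [[6.2,0,0],[0,-1.35,5.26],0],
  [[6.2,0,0],[0,-0.77,5.37],0],
  [[6.2,0,0],[0,-0.18,5.42],0],
  [[6.2,0,0],[0,0.41,5.41],0],
  [[6.2,0,0],[0,1.0,5.33],0],
])

```text
t: 0.72
ee_pos: [0.3756, 0.4315, 0.2482]
tcp_rot: [0.269, 0.654, -0.269, 0.654]
contact_force: [0.3, 0.8, -0.5]
grip_width: 0.0853
```

```bash
python3 - <<'E'
from go import *
step(mk([0,0,-1],Rc.as_matrix()[:,0]),[pc[0],pc[1],.25])
E
```

```text
t 0.72 pos [0.3756 0.4315 0.2482] axes x,y [-0. -0. -1.] [ 0.703  0.711 -0.   ] w 0.0853 F [ 0.3  0.8 -0.5]
turn [31.2  0.   0. ] shift(cur axes) [-0.19  7.77 25.82] shift(target axes) [-0.18 20.01 18.07] J [-0.96  0.71  0.09  1.5  -0.07  0.94 -0.05]
```

Call:
drive_tool([
  [[6.2,0,0],[0,1.57,5.19],0],
  [[6.2,0,0],[0,2.12,4.99],0],
  [[6.2,0,0],[0,2.65,4.73],0],
  [[6.2,0,0],[0,3.15,4.41],0],
  [[6.2,0,0],[0,3.61,4.05],0],
])

```text
t: 1.35
ee_pos: [0.6157, 0.3058, 0.2481]
tcp_rot: [0.434, 0.558, -0.434, 0.558]
contact_force: [0.1, 0.6, 0.2]
grip_width: 0.0852
```

```bash
python3 - <<'E'
from go import *
from rig import capture
step(mk([0,0,-1],Rc.as_matrix()[:,0]),[pc[0],pc[1],.14])
o=bot.observe();c=capture("wrist");c["o"]=o
print({k:v for k,v in c.items() if k not in("pixels","o")})
pickle.dump(c,open("w1.pkl","wb"))
cv2.imwrite("pics/w1.png",c["pixels"][:,:,::-1])
T=np.eye(4);T[:3,:3]=R.from_quat(o["tcp_rot"]).as_matrix();T[:3,3]=o["ee_pos"]
Tc=np.linalg.inv(T@c["tool_from_camera"]);c["rvec"]=cv2.Rodrigues(Tc[:3,:3])[0];c["tvec"]=Tc[:3,3]
from fit import CW,pose
im=c["pixels"][:,:,::-1].copy();r,t=pose(pc,0)
for a in CW: cv2.polylines(im,[proj(c,r.apply(np.array(a)/1000)+t).astype(int).reshape(-1,1,2)],False,(0,255,255),1)
cv2.imwrite("pics/w1o.png",im)
E
```

```text
t 1.35 pos [0.6157 0.3058 0.2481] axes x,y [-0.001 -0.    -1.   ] [ 0.969  0.247 -0.001] w 0.0852 F [0.1 0.6 0.2]
turn [ 0.2 -0.   0. ] shift(cur axes) [10.81 -0.2   0.02] shift(target axes) [10.81 -0.2   0.02] J [-0.58  0.92  0.22  0.99 -0.18  1.25 -0.14]
{'vertical_fov': 58.337764864742944, 'cx': 280.51351107233893, 'cy': 208.76274954403917, 'dist_coeffs': array([-0.08498392,  0.        ,  0.        ,  0.        ,  0.        ]), 'tool_from_camera': array([[-1.30815333e-03, -3.08652682e-01,  9.51173912e-01,
        -1.25554533e-01],
       [ 9.99998838e-01,  3.40905991e-04,  1.48592527e-03,
        -7.50769829e-04],
       [-7.82895706e-04,  9.51174750e-01,  3.08651877e-01,
        -7.96836946e-02],
       [ 0.00000000e+00,  0.00000000e+00,  0.00000000e+00,
         1.00000000e+00]])}
[0.61377203 0.30508182 0.         0.24665698] 14.132403989800396
[[-0.9, 0.4], [-0.3, 1.1], [-2.6, 0.3], [-2.0, -0.2], [0.2, 0.1], [-2.0, -0.6], [-0.2, -0.7], [0.2, -0.9], [-1.2, -0.3], [0.0, -0.3], [-0.4, -1.6], [-1.7, -1.4], [-3.8, -0.7], [-0.5, 1.7]]
[ 0.52498205 -0.04718587  0.01045192 -0.01114337] -0.6384678739786488
[[-1.5, -0.2], [-0.2, -0.1], [-0.6, 0.4], [-0.8, 0.1], [-0.8, -0.2], [-0.6, 0.4], [-0.9, 0.1], [-0.6, -0.4]]
```

View pics/w1o.png

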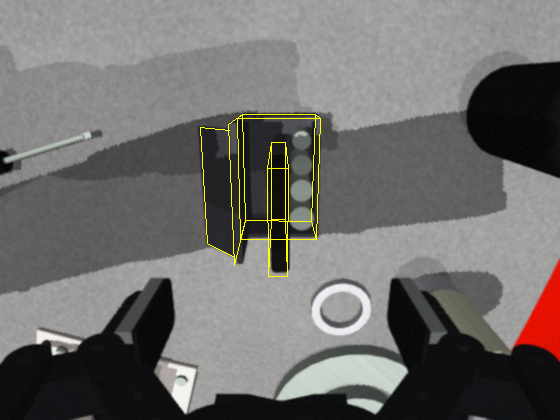

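View pics/w1.png

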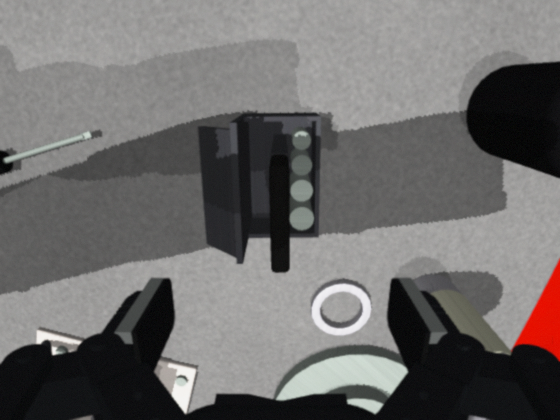

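Call:
drive_tool([
  [[0,0,0],[5.5,0,0],0],
  [[0,0,0],[4.0,0,0],0],
  [[0,0,0],[1.5,0,0],0],
  [[0,0,0],[0,0,0],0.5],
  [[0,0,0],[0,0,0],1],
])

```text
t: 2.02
ee_pos: [0.6151, 0.307, 0.14]
tcp_rot: [0.434, 0.559, -0.432, 0.559]
contact_force: [0.1, -0.2, 0.6]
grip_width: 0.0516
```

Call:
drive_tool([
  [[0,0,0],[0,0,0],1],
  [[0,0,0],[0,0,0],1],
  [[0,0,0],[0,0,0],1],
  [[0,0,0],[0,0,0],1],
])

```text
t: 2.52
ee_pos: [0.6147, 0.3069, 0.139]
tcp_rot: [0.433, 0.559, -0.433, 0.559]
contact_force: [-0.5, 0.5, 6.5]
grip_width: 0.0113
```

```bash
python3 - <<'E'
from go import *
from rig import capture
step(mk([0,0,-1],Rc.as_matrix()[:,0]),[pc[0],pc[1],.3])
c=capture("wrist");cv2.imwrite("pics/w2.png",c["pixels"][:,:,::-1])
E
```

```text
t 2.52 pos [0.6147 0.3069 0.139 ] axes x,y [ 0.001  0.001 -1.   ] [0.968 0.25  0.001] w 0.0113 F [-0.5  0.5  6.5]
turn [ 0.4 -0.  -0.1] shift(cur axes) [-16.1   -0.12   0.15] shift(target axes) [-16.1   -0.14   0.16] J [-0.58  1.02  0.19  1.13 -0.2   1.   -0.12]
```

View pics/w2.png

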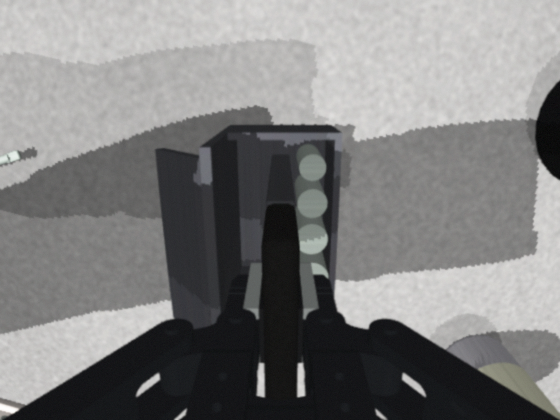

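Call:
drive_tool([
  [[0,0,0],[-2,0,0],1],
  [[0,0,0],[-5,0,0],1],
  [[0,0,0],[-5,0,0],1],
  [[0,0,0],[-4,0,0],1],
])

```text
t: 3.08
ee_pos: [0.6143, 0.3067, 0.3004]
tcp_rot: [0.433, 0.559, -0.433, 0.559]
contact_force: [0.7, 1.1, -3.3]
grip_width: 0.0113
```

```bash
cat >> go.py <<'E'
Rtool=Rb*R.from_matrix(np.c_[[0,0,-1],[1,0,0],[0,-1,0]])
def tgt(x,y,z,zg=.139): return Rb.apply([x/1000,y/1000,z/1000+zg])+pb[:3]
E
python3 - <<'E'
from go import *
print(tgt(72,0,90),tgt(65,0,27));step(Rtool,tgt(72,0,90))
E
```

```text
[ 0.49345858 -0.04683458  0.24842492] [ 0.51373812 -0.04706057  0.1883692 ]
t 3.08 pos [0.6143 0.3067 0.3004] axes x,y [ 0.001  0.    -1.   ] [0.968 0.25  0.001] w 0.0113 F [ 0.7  1.1 -3.3]
turn [14.9 -3.3 24.8] shift(cur axes) [  5.18 -20.55  31.2 ] shift(target axes) [ -0.23 -12.79  35.48] J [-0.58  0.89  0.22  0.88 -0.18  1.39 -0.15]
```

Call:
drive_tool([
  [[3,0,0],[0,-2.0,3.4],1],
  [[3,0,0],[0,-2.6,5],1],
  [[3,0,0],[0,-2.4,5.1],1],
  [[3,0,0],[0,-2.2,5.2],1],
  [[3,0,0],[0,-2.0,5],1],
])

```text
t: 3.7
ee_pos: [0.5362, 0.0542, 0.2984]
tcp_rot: [-0.503, -0.497, 0.503, -0.497]
contact_force: [1.6, -0.3, -2.6]
grip_width: 0.0116
```

```bash
python3 - <<'E'
from go import *
step(Rtool,tgt(72,0,90))
E
```

```text
t 3.7 pos [0.5362 0.0542 0.2984] axes x,y [-0. -0. -1.] [ 1.    -0.011 -0.   ] w 0.0116 F [ 1.6 -0.3 -2.6]
turn [ 0.  0. 25.] shift(cur axes) [ 5.   -4.16 10.15] shift(target axes) [ 2.77 -5.88 10.15] J [-0.31  0.61  0.27  1.54 -0.18  1.02  0.01]
```

Call:
drive_tool([
  [[0,0,6.2],[0,-1.0,2.0],1],
  [[0,0,6.2],[-0.1,-1.0,3],1],
  [[0,0,6.2],[-0.2,-1.0,3],1],
  [[0,0,6.4],[-0.3,-1.0,2.2],1],
  [[0,0,0],[0,0,0],1],
])

```text
t: 4.32
ee_pos: [0.4937, -0.0476, 0.2978]
tcp_rot: [0.599, 0.376, -0.384, 0.594]
contact_force: [1.1, -0.1, -3.5]
grip_width: 0.0117
```

```bash
python3 - <<'E'
from go import *
from rig import capture
step(Rtool,tgt(72,0,90))
d={}
o=bot.observe()
for n in("scene","top","wrist"):
    c=capture(n);d[n]=c;cv2.imwrite(f"pics/{n}3.png",c["pixels"][:,:,::-1])
d["o"]=o;pickle.dump(d,open("cap3.pkl","wb"))
E
```

```text
t 4.33 pos [ 0.4937 -0.0476  0.2978] axes x,y [ 0.423 -0.005 -0.906] [ 0.906 -0.011  0.423] w 0.0117 F [ 1.1 -0.1 -3.5]
turn [-0.1  0.  -0. ] shift(cur axes) [ 4.46 -2.11 -0.08] shift(target axes) [ 4.46 -2.11 -0.08] J [-0.03  0.39  0.1   2.11 -0.28  0.21  0.3 ]
```

View pics/wrist3.png

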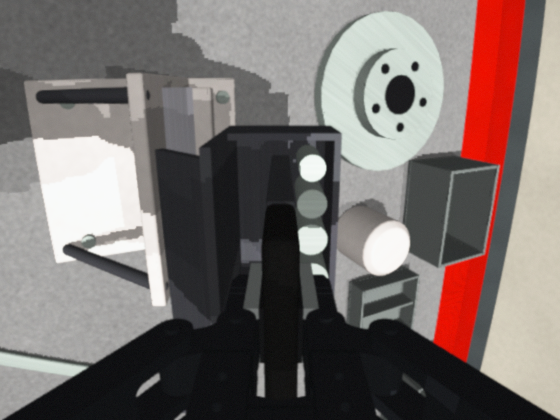

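View pics/scene3.png

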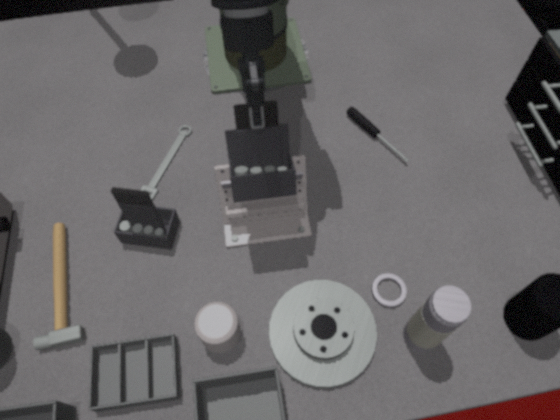

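```bash
cat > wov.py <<'E'
from go import *
from fit import CW,BW
from rig import capture
import sys
def wov(name,c=None,o=None):
    if c is None: o=bot.observe();c=capture("wrist")
    T=np.eye(4);T[:3,:3]=R.from_quat(o["tcp_rot"]).as_matrix();T[:3,3]=o["ee_pos"]
    Tc=np.linalg.inv(T@c["tool_from_camera"]);c["rvec"]=cv2.Rodrigues(Tc[:3,:3])[0];c["tvec"]=Tc[:3,3]
    im=c["pixels"][:,:,::-1].copy()
    rt=R.from_quat(o["tcp_rot"]);rc=rt*R.from_matrix(np.c_[[0,0,-1],[1,0,0],[0,-1,0]]).inv();tc=o["ee_pos"]-rc.apply([0.0,0,.139])
    for W,r,t,col in((CW,rc,tc,(0,255,255)),(BW,Rb,pb[:3],(0,255,0))):
        for a in W: cv2.polylines(im,[proj(c,r.apply(np.array(a)/1000)+t).astype(int).reshape(-1,1,2)],False,col,1)
    cv2.imwrite(name,cv2.resize(im[:,:400],None,fx=1.4,fy=1.4) if 0 else im)
    print("caddy in board mm",(Rb.inv().apply(tc-pb[:3])*1000).round(1), "ang",np.degrees((Rb.inv()*rc).magnitude()).round(2))
    return c
E
python3 - <<'E'
from wov import *
d=pickle.load(open("cap3.pkl","rb"));wov("pics/w3o.png",d["wrist"],d["o"])
E
```

```text
[0.61377203 0.30508182 0.         0.24665698] 14.132403989800396
[[-0.9, 0.4], [-0.3, 1.1], [-2.6, 0.3], [-2.0, -0.2], [0.2, 0.1], [-2.0, -0.6], [-0.2, -0.7], [0.2, -0.9], [-1.2, -0.3], [0.0, -0.3], [-0.4, -1.6], [-1.7, -1.4], [-3.8, -0.7], [-0.5, 1.7]]
[ 0.52498205 -0.04718587  0.01045192 -0.01114337] -0.6384678739786488
[[-1.5, -0.2], [-0.2, -0.1], [-0.6, 0.4], [-0.8, 0.1], [-0.8, -0.2], [-0.6, 0.4], [-0.9, 0.1], [-0.6, -0.4]]
caddy in board mm [ 93.1  -0.9 134.6] ang 0.08
```

View pics/w3o.png

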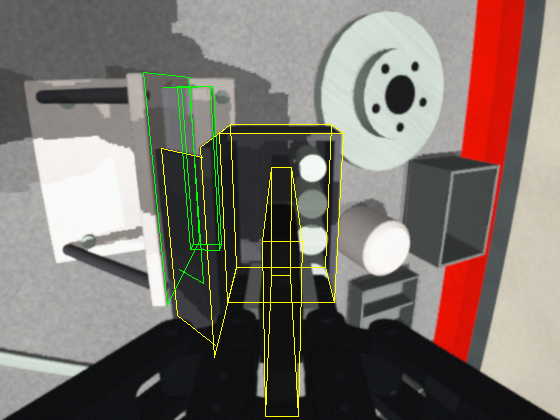

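Call:
drive_tool([
  [[0,0,0],[2,-1.0,0],1],
  [[0,0,0],[2.5,-1.1,0],1],
  [[0,0,0],[1.0,0,0],1],
  [[0,0,0],[1.0,0,0],1],
  [[0,0,0],[0,0,0],1],
])

```text
t: 5.1
ee_pos: [0.5066, -0.0459, 0.2334]
tcp_rot: [0.597, 0.379, -0.384, 0.594]
contact_force: [-0.5, -0.0, -2.9]
grip_width: 0.0114
```

```bash
python3 - <<'E'
from wov import *
step(Rtool,tgt(70,0,34));c=wov("pics/w4o.png")
cv2.imwrite("pics/w4.png",cv2.resize(c["pixels"][60:360,100:360,::-1],None,fx=2,fy=2))
s=capture("scene");crop(s,200,130,120,120,5,"pics/s4.png")
E
```

```text
[0.61377203 0.30508182 0.         0.24665698] 14.132403989800396
[[-0.9, 0.4], [-0.3, 1.1], [-2.6, 0.3], [-2.0, -0.2], [0.2, 0.1], [-2.0, -0.6], [-0.2, -0.7], [0.2, -0.9], [-1.2, -0.3], [0.0, -0.3], [-0.4, -1.6], [-1.7, -1.4], [-3.8, -0.7], [-0.5, 1.7]]
[ 0.52498205 -0.04718587  0.01045192 -0.01114337] -0.6384678739786488
[[-1.5, -0.2], [-0.2, -0.1], [-0.6, 0.4], [-0.8, 0.1], [-0.8, -0.2], [-0.6, 0.4], [-0.9, 0.1], [-0.6, -0.4]]
t 5.1 pos [ 0.5066 -0.0459  0.2334] axes x,y [ 0.418 -0.003 -0.908] [ 0.908 -0.008  0.418] w 0.0114 F [-0.5 -0.  -2.9]
turn [ 0.1 -0.1  0.3] shift(cur axes) [ 3.69 -0.74  0.11] shift(target axes) [ 3.69 -0.76  0.11] J [ 0.04  0.53 -0.02  2.18 -0.32  0.    0.35]
caddy in board mm [76.9  1.3 70.9] ang 0.32
```

View pics/w4.png

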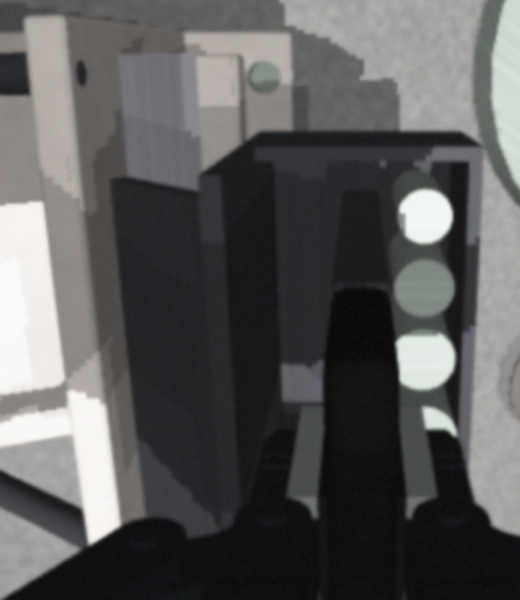

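View pics/w4o.png

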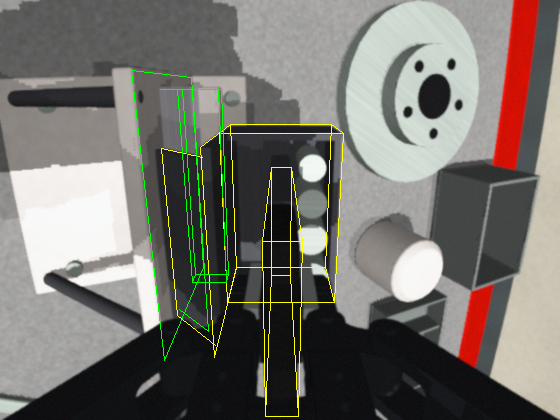

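View pics/s4.png

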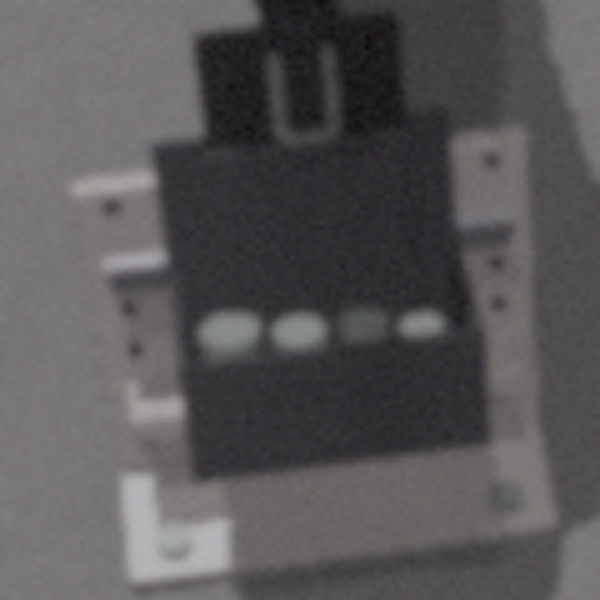

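```bash
cat > kin.py <<'E'
from h import *
from scipy.optimize import least_squares
def q(v): return R.from_quat(v)
import itertools
# logged (joints rounded), pos, axes x,y
D=[([-1.377,.707,-.028,1.485,.022,.951,-.075],[.13428,.55886,.24785],[-0.,-.001,-1],[.234,.972,-.001]),
([-.96,.71,.09,1.5,-.07,.94,-.05],[.3756,.4315,.2482],[0,0,-1],[.703,.711,0]),
([-.58,.92,.22,.99,-.18,1.25,-.14],[.6157,.3058,.2481],[-.001,0,-1],[.969,.247,-.001]),
([-.58,1.02,.19,1.13,-.2,1.0,-.12],[.6147,.3069,.139],[.001,.001,-1],[.968,.25,.001]),
([-.58,.89,.22,.88,-.18,1.39,-.15],[.6143,.3067,.3004],[.001,0,-1],[.968,.25,.001]),
([-.31,.61,.27,1.54,-.18,1.02,.01],[.5362,.0542,.2984],[0,0,-1],[1,-.011,0]),
([-.03,.39,.1,2.11,-.28,.21,.3],[.4937,-.0476,.2978],[.423,-.005,-.906],[.906,-.011,.423]),
([.04,.53,-.02,2.18,-.32,0,.35],[.5066,-.0459,.2334],[.418,-.003,-.908],[.908,-.008,.418])]
def rot(ax,a): return R.from_rotvec(np.array(ax)*a)
Z=[0,0,1];Y=[0,1,0]
def fk(p,s,j):
    h,L1,e1,L2,e2,w,L3,t7=p
    a=R.identity();P=np.array([0,0,h])
    a=a*rot(Z,s[0]*j[0])*rot(Y,j[1]);
    a=a*rot(Z,s[1]*j[2]);P=P+a.apply([e1,0,L1])
    a=a*rot(Y,j[3]);a=a*rot(Z,s[2]*j[4]);P=P+a.apply([e2,0,L2])
    a=a*rot(Y,j[5]);P=P+a.apply([w,0,0]);a=a*rot(Z,s[3]*j[6]+t7);P=P+a.apply([0,0,L3])
    M=a.as_matrix()  # tool x = M z ; tool y = some
    return P,M[:,2],M[:,0]
def fit():
    best=None
    for s in itertools.product([1,-1],repeat=4):
      for t7 in(0,np.pi/2,np.pi,-np.pi/2):
        def f(p):
            o=[]
            for j,P,x,y in D:
                a,b,c=fk(p,s,j);o+=[(a-P)*10,b-x,c-y]
            return np.concatenate(o)
        r=least_squares(f,[.35,.4,0,.4,0,0,.25,t7])
        if best is None or r.cost<best[0]: best=(r.cost,s,r.x,f(r.x))
    return best
if __name__=="__main__":
    b=fit();print(b[0],b[1],b[2].round(4));print(np.abs(b[3]).max(),b[3].reshape(-1,9).round(3));pickle.dump(b[1:3],open("kin.pkl","wb"))
E
python3 kin.py
```

```text
0.22752444540441474 (-1, -1, -1, -1) [ 0.3069  0.4193  0.0117  0.2829 -0.0107 -0.0684  0.2193 -3.1373]
0.3213557210484827 [[-0.321  0.177 -0.05  -0.    -0.     0.     0.003 -0.    -0.   ]
 [-0.135  0.247 -0.1   -0.002 -0.005  0.    -0.003  0.003 -0.005]
 [-0.145  0.061  0.048  0.001 -0.004  0.     0.002 -0.006  0.   ]
 [-0.17   0.073  0.169  0.004  0.009  0.     0.001 -0.005  0.006]
 [-0.158  0.128  0.006 -0.007  0.005  0.     0.    -0.    -0.006]
 [ 0.159  0.16  -0.138 -0.004 -0.001  0.    -0.     0.008 -0.004]
 [ 0.057  0.072  0.021  0.004  0.002  0.002 -0.002 -0.008  0.004]
 [-0.07   0.104  0.044  0.     0.003 -0.     0.     0.009  0.   ]]
```

```bash
python3 - <<'E'
s=open('kin.py').read()
s=s.replace("h,L1,e1,L2,e2,w,L3,t7=p","h,L1,e1,L2,e2,w,L3,t7,sx,sy,y1,y2,y3=p")
s=s.replace("*rot(Z,s[0]*j[0])*rot(Y,j[1]);","*rot(Z,s[0]*j[0]);P=P+a.apply([sx,sy,0]);a=a*rot(Y,j[1]);")
s=s.replace("[e1,0,L1]","[e1,y1,L1]").replace("[e2,0,L2]","[e2,y2,L2]").replace("[w,0,0]","[w,y3,0]")
s=s.replace("return np.concatenate(o)","return np.concatenate(o+[.02*(p-p0)])").replace("r=least_squares(f,[.35,.4,0,.4,0,0,.25,t7])","p0=np.array([.35,.4,0,.35,0,0,.25,t7,0,0,0,0,0]);r=least_squares(f,p0)")
s=s.replace("b[3].reshape","b[3][:72].reshape").replace("itertools.product([1,-1],repeat=4)","[(-1,-1,-1,-1)]")
open('kin.py','w').write(s)
E
python3 kin.py
```

```text
0.0036107273895935607 (-1, -1, -1, -1) [ 3.0960e-01  5.2440e-01  3.0000e-04  2.9090e-01 -4.7000e-03  1.0000e-04
  2.9330e-01  3.1459e+00 -5.7000e-03 -1.6200e-02 -1.1100e-02 -2.5000e-03
 -2.5000e-03]
0.04950402701830392 [[-0.001  0.001  0.014 -0.    -0.     0.     0.003 -0.    -0.   ]
 [-0.01   0.005 -0.027 -0.002 -0.005  0.    -0.003  0.003 -0.005]
 [ 0.011 -0.05  -0.     0.001 -0.004  0.     0.002 -0.006  0.   ]
 [ 0.027  0.012  0.021  0.004  0.009  0.     0.001 -0.005  0.006]
 [-0.01   0.006 -0.011 -0.007  0.005  0.     0.    -0.    -0.006]
 [-0.009  0.019  0.001 -0.004 -0.001  0.    -0.     0.008 -0.004]
 [ 0.009 -0.008  0.014  0.004  0.002  0.002 -0.002 -0.008  0.004]
 [-0.011  0.018 -0.011  0.     0.003 -0.     0.     0.009  0.   ]]
```

```bash
cat > ik.py <<'E'
from kin import *
from go import Rb,pb,tgt
s,p=pickle.load(open("kin.pkl","rb"))
lo=np.array([-2.71,-.32,-1.57,0,-1.46,0,-2.83]);hi=np.array([2.71,2.16,1.52,2.45,4.6,2.02,2.83])
cur=np.array([.04,.53,-.02,2.18,-.32,0.005,.35])
def ik(pt,x,y,q0,w=.003,j3=None):
    def f(q):
        a,b,c=fk(p,s,q);o=[(a-pt)*10,b-x,c-y,w*(q-q0)]
        if j3 is not None:o.append([.3*(q[2]-j3)])
        return np.concatenate(o)
    r=least_squares(f,np.clip(q0,lo+1e-3,hi-1e-3),bounds=(lo,hi))
    a,b,c=fk(p,s,r.x);return r.x,np.linalg.norm(a-pt)*1000,np.degrees(np.arccos(min(1,b@x))),np.degrees(np.arccos(min(1,c@y)))
if __name__=="__main__":
    M=Rb.as_matrix()
    for z in(90,50,27):
      for sgn in(1,-1):
        for j3 in np.arange(-1.4,1.5,.4):
          for j5 in(-1.2,0,1.2,2.4,3.3):
            q0=cur.copy();q0[2]=j3;q0[4]=j5;q0[5]=.3;q0[6]=.3-j5 if sgn==1 else np.clip(3.4-j5,-2.8,2.8)
            r=ik(tgt(66,0,z),-M[:,2],sgn*M[:,0],q0,w=.0003)
            if r[1]<3 and r[2]<1.5 and r[3]<1.5: print(z,sgn,r[0].round(2),round(r[1],1),round(r[2],1))
E
python3 ik.py | sort -u -k1,3 -k5 | head -80
```

```text
27 -1 [ 0.2   0.64 -0.22  2.19  2.39  0.17  0.81] 0.0 0.0
27 -1 [ 0.4   0.69 -0.58  2.2   1.9   0.38  1.31] 0.0 0.0
27 -1 [ 0.4   0.7  -0.59  2.2   1.9   0.38  1.31] 0.0 0.0
27 -1 [ 0.6   0.83 -1.01  2.19  1.74  0.71  1.49] 0.0 0.0
27 -1 [ 0.6   0.83 -1.02  2.19  1.74  0.72  1.49] 0.0 0.0
27 -1 [ 0.06  0.63  0.    2.18  3.33  0.11 -0.14] 0.0 0.0
27 -1 [ 0.06  0.63 -0.    2.18  3.29  0.11 -0.1 ] 0.0 0.0
27 -1 [ 0.07  0.63 -0.01  2.18  3.25  0.11 -0.06] 0.0 0.0
27 -1 [ 0.07  0.63 -0.02  2.18  3.22  0.11 -0.03] 0.0 0.0
27 -1 [ 0.08  0.63 -0.03  2.18  3.14  0.11  0.05] 0.0 0.0
27 -1 [ 0.07  0.63 -0.03  2.18  3.18  0.11  0.01] 0.0 0.0
27 -1 [ 0.08  0.63 -0.04  2.19  3.11  0.11  0.09] 0.0 0.0
27 -1 [ 0.09  0.63 -0.05  2.19  3.07  0.11  0.12] 0.0 0.0
27 -1 [ 0.16  0.64 -0.17  2.19  2.54  0.15  0.66] 0.0 0.0
27 -1 [ 0.17  0.64 -0.18  2.19  2.49  0.15  0.71] 0.0 0.0
27 -1 [ 0.18  0.64 -0.2   2.19  2.44  0.16  0.76] 0.0 0.0
27 -1 [ 0.21  0.64 -0.25  2.2   2.32  0.18  0.88] 0.0 0.0
27 -1 [ 0.23  0.65 -0.28  2.2   2.24  0.2   0.96] 0.0 0.0
27 -1 [ 0.28  0.66 -0.36  2.2   2.12  0.24  1.09] 0.0 0.
[... 2815 characters left out ...]
 0.0 0.0
50 -1 [ 0.45  0.66 -0.66  2.2   1.75  0.4   1.45] 0.0 0.0
50 -1 [ 0.47  0.67 -0.7   2.2   1.74  0.43  1.46] 0.0 0.0
50 -1 [ 0.54  0.7  -0.84  2.2   1.7   0.53  1.5 ] 0.0 0.0
50 -1 [ 0.54  0.71 -0.85  2.2   1.7   0.54  1.5 ] 0.0 0.0
50 -1 [ 0.61  0.76 -0.99  2.2   1.67  0.65  1.53] 0.0 0.0
50 -1 [ 0.62  0.77 -1.02  2.2   1.67  0.68  1.54] 0.0 0.0
50 -1 [ 0.65  0.8  -1.09  2.2   1.66  0.74  1.55] 0.0 0.0
50 -1 [ 0.66  0.82 -1.14  2.2   1.65  0.79  1.56] 0.0 0.0
50 1 [ 0.1   0.58 -0.07  2.19  2.88  0.07 -2.83] 0.0 0.0
50 1 [ 0.2   0.59 -0.22  2.2   2.21  0.13 -2.15] 0.0 0.0
50 1 [ 0.15  0.58 -0.14  2.2   2.45  0.1  -2.4 ] 0.0 0.0
50 1 [ 0.16  0.58 -0.15  2.2   2.42  0.1  -2.36] 0.0 0.0
```

```bash
cat > sim.py <<'E'
from ik import *
M=Rb.as_matrix()
def tool(tilt_extra,roll,yaw=0):
    # board-frame rotation: roll about xb, extra tilt about yb (neg = more lean)
    r=Rb*R.from_euler('x',roll,degrees=True)*R.from_euler('y',-tilt_extra,degrees=True)*R.from_euler('z',yaw,degrees=True)
    m=r.as_matrix();return -m[:,2],m[:,0]
def run(way,q,n=12,verbose=True):
    cx=None
    for i in range(1,len(way)):
        for k in range(1,n+1):
            a=np.array(way[i-1])*(1-k/n)+np.array(way[i])*k/n
            x,y=tool(a[3],a[4],a[5]);r=ik(tgt(*a[:3]),x,y,q,w=.01);
            dq=np.abs(r[0]-q).max();q=r[0]
            if verbose and (k%4==0): print(a.round(0),q.round(2),"err",round(r[1],1),round(r[2],1),"dq",round(dq,2))
    return q
if __name__=="__main__":
    for sg in(1,-1):
        print("roll",sg)
        run([(77,0,71,0,0,0),(80,0,110,0,0,0),(80,0,110,0,sg*20,0),(80,0,100,15,sg*20,0),(72,0,90,15,0,0),(68,0,60,0,0,0),(65,0,30,0,0,0)],cur)
E
python3 sim.py
```

```text
roll 1
[78.  0. 84.  0.  0.  0.] [ 0.03  0.5   0.    2.18 -0.32  0.03  0.35] err 0.0 0.0 dq 0.01
[79.  0. 97.  0.  0.  0.] [ 0.02  0.47  0.02  2.17 -0.32  0.07  0.34] err 0.0 0.0 dq 0.01
[ 80.   0. 110.   0.   0.   0.] [ 0.    0.44  0.05  2.16 -0.31  0.11  0.34] err 0.0 0.0 dq 0.01
[ 80.   0. 110.   0.   7.   0.] [ 0.28  0.46 -0.23  2.14 -0.34  0.14  0.44] err 0.0 0.0 dq 0.07
[ 80.   0. 110.   0.  13.   0.] [ 0.51  0.5  -0.46  2.11 -0.37  0.18  0.53] err 0.0 0.0 dq 0.05
[ 80.   0. 110.   0.  20.   0.] [ 0.68  0.56 -0.64  2.08 -0.4   0.25  0.62] err 0.0 0.0 dq 0.04
[ 80.   0. 107.   5.  20.   0.] [ 0.77  0.6  -0.77  2.16 -0.42  0.07  0.66] err 0.0 0.0 dq 0.04
[ 80.   0. 103.  10.  20.   0.] [ 0.84  0.65 -0.86  2.17 -1.46  0.    1.73] err 1.5 2.3 dq 0.02
[ 80.   0. 100.  15.  20.   0.] [ 0.91  0.7  -0.94  2.17 -1.46  0.    1.78] err 4.4 7.1 dq 0.02
[77.  0. 97. 15. 13.  0.] [ 0.77  0.62 -0.78  2.17 -1.46  0.    1.73] err 6.1 9.5 dq 0.04
[75.  0. 93. 15.  7.  0.] [ 0.55  0.54 -0.55  2.17 -1.46  0.    1.65] err 7.6 11.3 dq 0.07
[72.  0. 90. 15.  0.  0.] [ 0.23  0.48 -0.21  2.18 -1.46  0.
[... 1549 characters left out ...]
 0.] [-0.2   0.48  0.24  2.2  -1.46  0.    1.43] err 9.0 12.4 dq 0.11
[72.  0. 90. 15.  0.  0.] [ 0.23  0.48 -0.2   2.18 -1.46  0.    1.55] err 8.8 12.6 dq 0.11
[71.  0. 80. 10.  0.  0.] [ 0.14  0.5  -0.12  2.18 -1.46  0.    1.52] err 6.2 8.7 dq 0.02
[69.  0. 70.  5.  0.  0.] [ 0.09  0.53 -0.06  2.17 -1.46  0.    1.5 ] err 3.4 4.8 dq 0.01
[68.  0. 60.  0.  0.  0.] [ 0.05  0.55 -0.02  2.17 -1.46  0.    1.49] err 0.7 0.9 dq 0.01
[67.  0. 50.  0.  0.  0.] [ 0.06  0.58 -0.03  2.16 -1.46  0.    1.49] err 1.2 1.6 dq 0.01
[66.  0. 40.  0.  0.  0.] [ 0.06  0.6  -0.03  2.15 -1.46  0.    1.49] err 1.6 2.3 dq 0.01
[65.  0. 30.  0.  0.  0.] [ 0.06  0.62 -0.04  2.13 -1.46  0.    1.49] err 2.0 2.9 dq 0.01
```

```bash
python3 - <<'E'
from sim import *
for e in(-5,-6,-7,-8):
    print(e);q=run([(77,0,71,0,0,0),(75,0,71,e,0,0),(68,0,45,e,0,0),(65,0,27,e,0,0)],cur,n=4)
E
```

```text
-5
[75.  0. 71. -5.  0.  0.] [-0.02  0.54  0.08  2.1  -0.31  0.16  0.33] err 0.0 0.0 dq 0.04
[68.  0. 45. -5.  0.  0.] [ 0.01  0.59  0.03  2.12 -0.32  0.08  0.34] err 0.0 0.0 dq 0.02
[65.  0. 27. -5.  0.  0.] [ 0.03  0.63  0.01  2.13 -0.32  0.03  0.34] err 0.0 0.0 dq 0.01
-6
[75.  0. 71. -6.  0.  0.] [-0.03  0.54  0.09  2.09 -0.3   0.2   0.32] err 0.0 0.0 dq 0.05
[68.  0. 45. -6.  0.  0.] [ 0.    0.59  0.05  2.11 -0.31  0.12  0.33] err 0.0 0.0 dq 0.02
[65.  0. 27. -6.  0.  0.] [ 0.02  0.63  0.02  2.11 -0.31  0.07  0.34] err 0.0 0.0 dq 0.01
-7
[75.  0. 71. -7.  0.  0.] [-0.04  0.54  0.11  2.07 -0.29  0.23  0.32] err 0.0 0.0 dq 0.06
[68.  0. 45. -7.  0.  0.] [-0.01  0.59  0.07  2.09 -0.31  0.15  0.33] err 0.0 0.0 dq 0.02
[65.  0. 27. -7.  0.  0.] [ 0.01  0.63  0.04  2.1  -0.31  0.1   0.33] err 0.0 0.0 dq 0.01
-8
[75.  0. 71. -8.  0.  0.] [-0.04  0.54  0.12  2.05 -0.29  0.26  0.31] err 0.0 0.0 dq 0.06
[68.  0. 45. -8.  0.  0.] [-0.02  0.6   0.08  2.07 -0.3   0.18  0.32] err 0.0 0.0 dq 0.02
[65.  0. 27. -8.  0.  0.] [-0.    0.64  0.06  2.08 -0.31  0.14  0.33] err 0.0 0.0 dq 0.01
```

```bash
cat > g2.py <<'E'
from go import *
e0=5
def tg(ox,oz,e=5,y=0):
    r=Rb*R.from_euler('y',e,degrees=True)
    return r*R.from_matrix(np.c_[[0,0,-1],[1,0,0],[0,-1,0]]), Rb.apply(np.array([ox,y,oz])/1000)+pb[:3]+r.apply([0,0,.139])
def where():
    o=bot.observe();rc=R.from_quat(o["tcp_rot"])*R.from_matrix(np.c_[[0,0,-1],[1,0,0],[0,-1,0]]).inv();tc=o["ee_pos"]-rc.apply([0,0,.139])
    print("caddy in board",(Rb.inv().apply(tc-pb[:3])*1000).round(1),"rel rot",np.degrees((Rb.inv()*rc).as_rotvec()).round(1))
E
python3 - <<'E'
from g2 import *
import sim
where()
for a in((68,60),(68,36),(65,30)):
    Rt,pt=tg(*a);step(Rt,pt)
    q=sim.ik(pt,Rt.as_matrix()[:,0],Rt.as_matrix()[:,1],sim.cur,w=.01);print(q[0].round(2),q[1:])
E
```

```text
caddy in board [76.6  1.3 71.4] rel rot [0.1 0.3 0.1]
t 5.2 pos [ 0.5061 -0.0459  0.2338] axes x,y [ 0.419 -0.003 -0.908] [ 0.908 -0.008  0.419] w 0.0116 F [ 0.8 -0.  -3.5]
turn [ 0.1 -0.1 -4.7] shift(cur axes) [1.19 0.29 0.11] shift(target axes) [1.16 0.39 0.11] J [ 0.05  0.53 -0.02  2.18 -0.32  0.    0.35]
[-0.01  0.56  0.07  2.09 -0.3   0.15  0.32] (np.float64(0.0011400994429837075), np.float64(0.0020625823093845205), np.float64(0.0014641299513621273))
t 5.2 pos [ 0.5061 -0.0459  0.2338] axes x,y [ 0.419 -0.003 -0.908] [ 0.908 -0.008  0.419] w 0.0116 F [ 0.8 -0.  -3.5]
turn [ 0.1 -0.1 -4.7] shift(cur axes) [3.59 0.3  0.11] shift(target axes) [3.55 0.6  0.11] J [ 0.05  0.53 -0.02  2.18 -0.32  0.    0.35]
[ 0.    0.61  0.04  2.08 -0.31  0.1   0.33] (np.float64(0.0008514584977823215), np.float64(0.0014514531157655325), np.float64(0.001113351279462521))
t 5.2 pos [ 0.5061 -0.0459  0.2338] axes x,y [ 0.419 -0.003 -0.908] [ 0.908 -0.008  0.419] w 0.0116 F [ 0.8 -0.  -3.5]
turn [ 0.1 -0.1 -4.7] shift(cur axes) [4.19 0.   0.11] shift(target axes) [4.18 0.35 0.11] J [ 0.05  0.53 -0.02  2.18 -0.32  0.    0.35]
[ 0.01  0.63  0.03  2.09 -0.32  0.08  0.34] (np.float64(0.0007106649038102416), np.float64(0.0011841822007080604), np.float64(0.0009203735346371322))
```

Call:
drive_tool([
  [[0,0,-2.7],[0.5,0.1,0.1],1],
  [[0,0,0],[0.6,0,0],1],
  [[0,0,0],[0,0,0],1],
])

```text
t: 5.58
ee_pos: [0.5109, -0.047, 0.2233]
tcp_rot: [0.588, 0.393, -0.398, 0.585]
contact_force: [-0.2, 0.1, -3.0]
grip_width: 0.0115
```

```bash
python3 - <<'E'
from g2 import *
import sim
where()
for a in((68,36),(65,30)):
    Rt,pt=tg(*a,e=3);step(Rt,pt)
    q=sim.ik(pt,Rt.as_matrix()[:,0],Rt.as_matrix()[:,1],sim.cur,w=.01);print(q[0].round(2),q[1:])
E
```

```text
caddy in board [70.   0.3 60.1] rel rot [0.1 3.  0.1]
t 5.58 pos [ 0.5109 -0.047   0.2233] axes x,y [ 0.375 -0.003 -0.927] [ 0.927 -0.008  0.375] w 0.0115 F [-0.2  0.1 -3. ]
turn [ 0.1 -0.1 -0. ] shift(cur axes) [ 2.41 -0.07  0.01] shift(target axes) [ 2.41 -0.07  0.01] J [ 0.02  0.56  0.02  2.13 -0.32  0.07  0.35]
[ 0.03  0.61 -0.    2.13 -0.32  0.02  0.34] (np.float64(0.00028592392146190807), np.float64(0.0003810997296505095), np.float64(0.00028803316493730376))
t 5.58 pos [ 0.5109 -0.047   0.2233] axes x,y [ 0.375 -0.003 -0.927] [ 0.927 -0.008  0.375] w 0.0115 F [-0.2  0.1 -3. ]
turn [ 0.1 -0.1 -0. ] shift(cur axes) [ 3.03 -0.34  0.01] shift(target axes) [ 3.03 -0.34  0.01] J [ 0.02  0.56  0.02  2.13 -0.32  0.07  0.35]
[ 0.04  0.62 -0.01  2.14 -0.46  0.    0.48] (np.float64(0.049421822391024474), np.float64(0.07084610644999638), np.float64(0.06967539469279667))
```

Call:
drive_tool([
  [[0,0,-1],[0.5,0,0],1],
  [[0,0,0],[0.7,0,0],1],
  [[0,0,0],[0.5,0,0],1],
  [[0,0,0],[0.3,0,0],1],
  [[0,0,0],[0,0,0],1],
])

```text
t: 6.2
ee_pos: [0.5184, -0.0472, 0.2047]
tcp_rot: [0.585, 0.398, -0.403, 0.581]
contact_force: [1.4, -0.3, -2.7]
grip_width: 0.0111
```

```bash
python3 - <<'E'
from wov import *
from g2 import *
where()
Rt,pt=tg(65,30,e=4);step(Rt,pt)
c=wov("pics/w5o.png")
s=capture("scene");crop(s,200,130,120,120,5,"pics/s5.png")
s=capture("top");crop(s,230,180,130,120,5,"pics/t5.png")
E
```

```text
[0.61377203 0.30508182 0.         0.24665698] 14.132403989800396
[[-0.9, 0.4], [-0.3, 1.1], [-2.6, 0.3], [-2.0, -0.2], [0.2, 0.1], [-2.0, -0.6], [-0.2, -0.7], [0.2, -0.9], [-1.2, -0.3], [0.0, -0.3], [-0.4, -1.6], [-1.7, -1.4], [-3.8, -0.7], [-0.5, 1.7]]
[ 0.52498205 -0.04718587  0.01045192 -0.01114337] -0.6384678739786488
[[-1.5, -0.2], [-0.2, -0.1], [-0.6, 0.4], [-0.8, 0.1], [-0.8, -0.2], [-0.6, 0.4], [-0.9, 0.1], [-0.6, -0.4]]
caddy in board [66.5  0.1 40.2] rel rot [0.1 4.  0.1]
t 6.2 pos [ 0.5184 -0.0472  0.2047] axes x,y [ 0.358 -0.003 -0.934] [ 0.934 -0.008  0.358] w 0.0111 F [ 1.4 -0.3 -2.7]
turn [ 0.1 -0.1 -0. ] shift(cur axes) [ 1.03 -0.07 -0.01] shift(target axes) [ 1.03 -0.07 -0.01] J [ 0.03  0.6   0.02  2.11 -0.33  0.06  0.35]
caddy in board mm [66.5  0.1 40.2] ang 4.0
```

View pics/w5o.png

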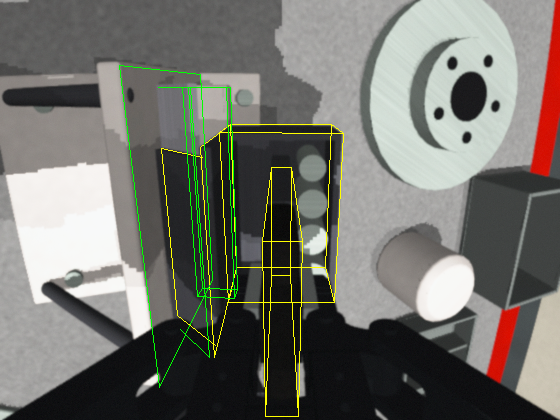

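View pics/s5.png

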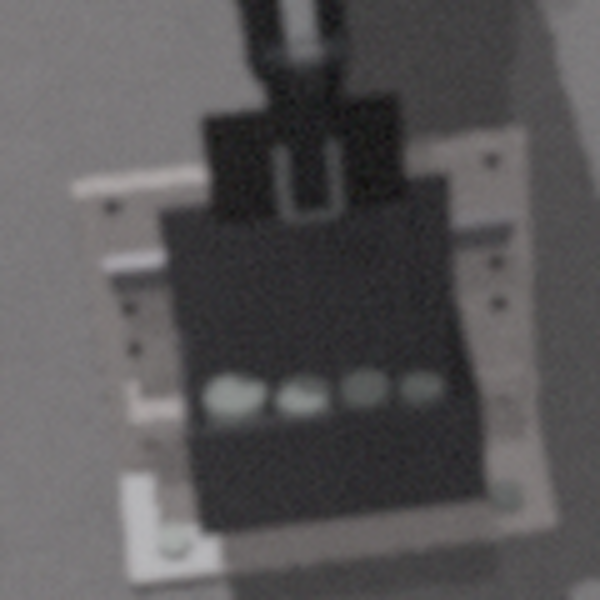

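Call:
drive_tool([
  [[0,0,0],[0.4,0,0],1],
  [[0,0,0],[0.3,0,0],1],
  [[0,0,0],[0,0,0],1],
])

```text
t: 6.72
ee_pos: [0.5211, -0.0472, 0.1982]
tcp_rot: [0.585, 0.398, -0.403, 0.581]
contact_force: [2.1, -0.6, -4.5]
grip_width: 0.0113
```

```bash
python3 - <<'E'
from g2 import *
where()
Rt,pt=tg(65,29,e=4);step(Rt,pt)
E
```

```text
caddy in board [66.1  0.1 33.1] rel rot [0.1 4.  0.1]
t 6.72 pos [ 0.5211 -0.0472  0.1982] axes x,y [ 0.359 -0.003 -0.933] [ 0.933 -0.008  0.359] w 0.0113 F [ 2.1 -0.6 -4.5]
turn [ 0.1 -0.1 -0. ] shift(cur axes) [ 0.42 -0.08 -0.01] shift(target axes) [ 0.42 -0.08 -0.01] J [ 0.03  0.62  0.01  2.11 -0.33  0.04  0.35]
```

Call:
drive_tool([
  [[0,0,0],[0.2,0,0],1],
  [[0,0,0],[0.1,0,0],1],
  [[0,0,0],[0,0,0],1],
])

```text
t: 7.1
ee_pos: [0.5221, -0.0472, 0.1962]
tcp_rot: [0.585, 0.398, -0.403, 0.581]
contact_force: [-5.7, 0.5, 15.1]
grip_width: 0.0111
```

```bash
python3 - <<'E'
from g2 import *
where()
Rt,pt=tg(65,29,e=4);step(Rt,pt)
E
```

```text
caddy in board [66.3  0.1 30.9] rel rot [0.1 3.9 0.1]
t 7.1 pos [ 0.5221 -0.0472  0.1962] axes x,y [ 0.36  -0.003 -0.933] [ 0.933 -0.009  0.36 ] w 0.0111 F [-5.7  0.5 15.1]
turn [ 0.1 -0.1 -0.1] shift(cur axes) [ 0.2  -0.1  -0.01] shift(target axes) [ 0.2  -0.1  -0.01] J [ 0.03  0.62  0.    2.11 -0.33  0.04  0.35]
```

Call:
drive_tool([
  [[0,0,1],[0,-0.2,0],1],
  [[0,0,0],[0.1,0,0],1],
  [[0,0,0],[0,0,0],1],
])

```text
t: 7.48
ee_pos: [0.5205, -0.0472, 0.195]
tcp_rot: [0.588, 0.394, -0.399, 0.584]
contact_force: [-12.3, 1.2, 14.1]
grip_width: 0.0114
```

```bash
python3 - <<'E'
from wov import *
from g2 import *
where()
Rt,pt=tg(65,29,e=3);step(Rt,pt)
c=wov("pics/w6o.png")
s=capture("scene");crop(s,200,130,120,120,5,"pics/s6.png")
E
```

```text
[0.61377203 0.30508182 0.         0.24665698] 14.132403989800396
[[-0.9, 0.4], [-0.3, 1.1], [-2.6, 0.3], [-2.0, -0.2], [0.2, 0.1], [-2.0, -0.6], [-0.2, -0.7], [0.2, -0.9], [-1.2, -0.3], [0.0, -0.3], [-0.4, -1.6], [-1.7, -1.4], [-3.8, -0.7], [-0.5, 1.7]]
[ 0.52498205 -0.04718587  0.01045192 -0.01114337] -0.6384678739786488
[[-1.5, -0.2], [-0.2, -0.1], [-0.6, 0.4], [-0.8, 0.1], [-0.8, -0.2], [-0.6, 0.4], [-0.9, 0.1], [-0.6, -0.4]]
caddy in board [66.3  0.1 30.4] rel rot [0.1 3.2 0.1]
t 7.47 pos [ 0.5205 -0.0472  0.195 ] axes x,y [ 0.372 -0.002 -0.928] [ 0.928 -0.008  0.372] w 0.0114 F [-12.3   1.2  14.1]
turn [ 0.1 -0.1  0.2] shift(cur axes) [ 0.15 -0.16 -0.01] shift(target axes) [ 0.14 -0.16 -0.01] J [ 0.04  0.63 -0.02  2.13 -0.33  0.    0.36]
caddy in board mm [66.3  0.1 30.4] ang 3.16
```

View pics/s6.png

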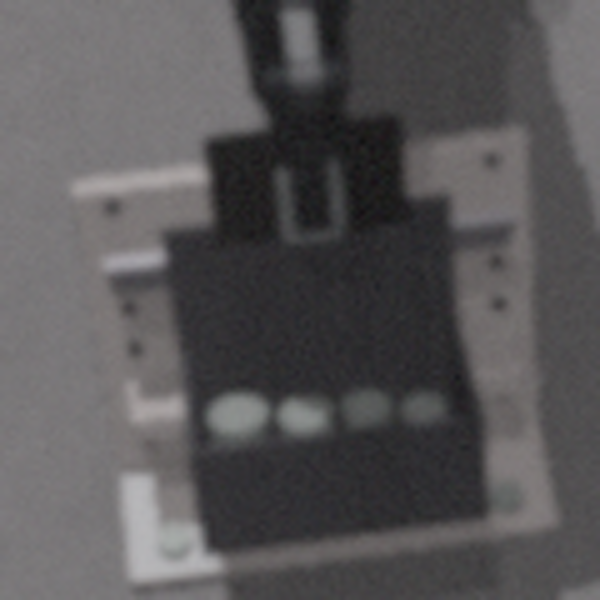

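Call:
drive_tool([
  [[0,0,0],[0,0,0],0.75],
  [[0,0,0],[0,0,0],0.6],
  [[0,0,0],[0,0,0],0.5],
  [[0,0,0],[0,0,0],0.4],
])

```text
t: 8.07
ee_pos: [0.5212, -0.0473, 0.1949]
tcp_rot: [0.588, 0.393, -0.398, 0.584]
contact_force: [-0.2, -0.7, -0.2]
grip_width: 0.0511
```

```bash
python3 - <<'E'
from wov import *
o=bot.observe();print(o["ee_pos"],o["contact_force"].round(1),o["grip_width"],o["joints"].round(3))
c=capture("wrist");cv2.imwrite("pics/w7.png",c["pixels"][:,:,::-1])
s=capture("scene");crop(s,200,130,120,120,5,"pics/s7.png")
E
```

```text
[0.61377203 0.30508182 0.         0.24665698] 14.132403989800396
[[-0.9, 0.4], [-0.3, 1.1], [-2.6, 0.3], [-2.0, -0.2], [0.2, 0.1], [-2.0, -0.6], [-0.2, -0.7], [0.2, -0.9], [-1.2, -0.3], [0.0, -0.3], [-0.4, -1.6], [-1.7, -1.4], [-3.8, -0.7], [-0.5, 1.7]]
[ 0.52498205 -0.04718587  0.01045192 -0.01114337] -0.6384678739786488
[[-1.5, -0.2], [-0.2, -0.1], [-0.6, 0.4], [-0.8, 0.1], [-0.8, -0.2], [-0.6, 0.4], [-0.9, 0.1], [-0.6, -0.4]]
[ 0.52121672 -0.04727762  0.19489105] [-0.2 -0.7 -0.2] 0.05106465151141625 [ 4.500e-02  6.260e-01 -1.600e-02  2.132e+00 -3.350e-01  1.000e-03
  3.600e-01]
```

View pics/w7.png

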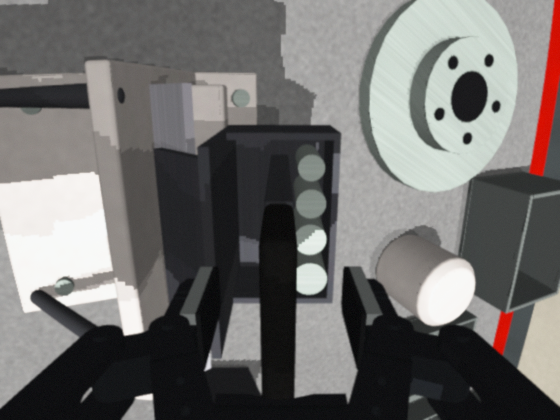

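View pics/s7.png

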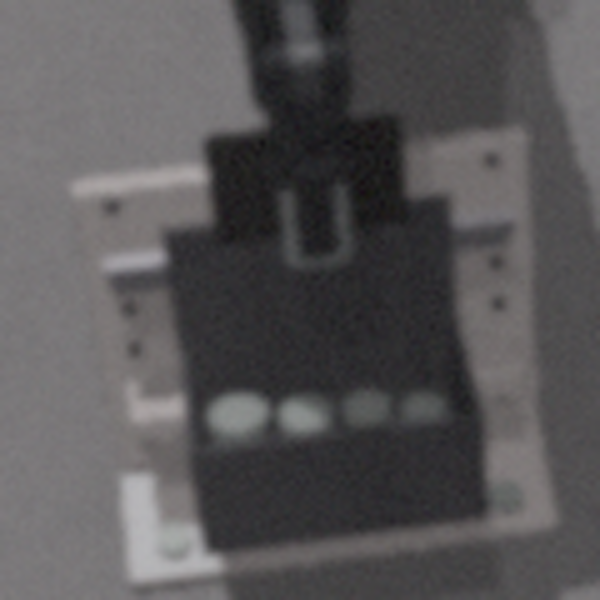

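Call:
drive_tool([
  [[0,0,0],[-1.5,0,0],0.4],
  [[0,0,0],[-3,0,0],0.4],
  [[0,0,0],[-5,0,0],0.4],
  [[0,0,0],[-5,0,0],0.4],
  [[0,0,0],[-2,0,0],0.4],
])

```text
t: 8.8
ee_pos: [0.4586, -0.0469, 0.3511]
tcp_rot: [0.589, 0.392, -0.397, 0.584]
contact_force: [0.1, 0.6, -0.9]
grip_width: 0.0513
```

```bash
cat > chk.py <<'E'
from h import *
from rig import bot,capture
import sys
n=sys.argv[1]
o=bot.observe();print(o["t"],o["ee_pos"].round(3),o["contact_force"].round(1),o["joints"].round(2))
d={"o":o}
for k in("wrist","scene","top"): d[k]=capture(k);cv2.imwrite(f"pics/{k}{n}.png",d[k]["pixels"][:,:,::-1])
pickle.dump(d,open(f"cap{n}.pkl","wb"))
crop(d["scene"],200,130,120,120,5,f"pics/sc{n}.png");crop(d["top"],230,180,130,120,5,f"pics/tc{n}.png")
E
python3 chk.py 8
```

```text
8.8 [ 0.459 -0.047  0.351] [ 0.1  0.6 -0.9] [-0.16  0.27  0.27  2.05 -0.24  0.46  0.27]
```

View pics/wrist8.png

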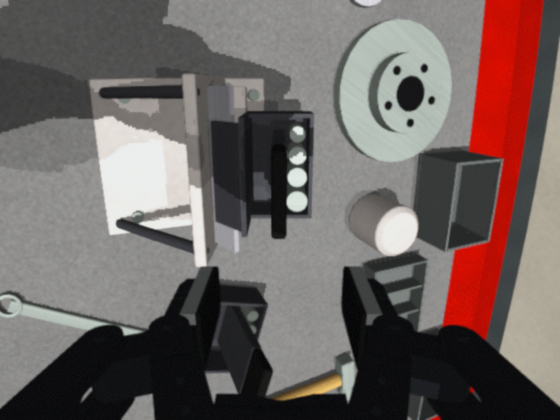

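View pics/sc8.png

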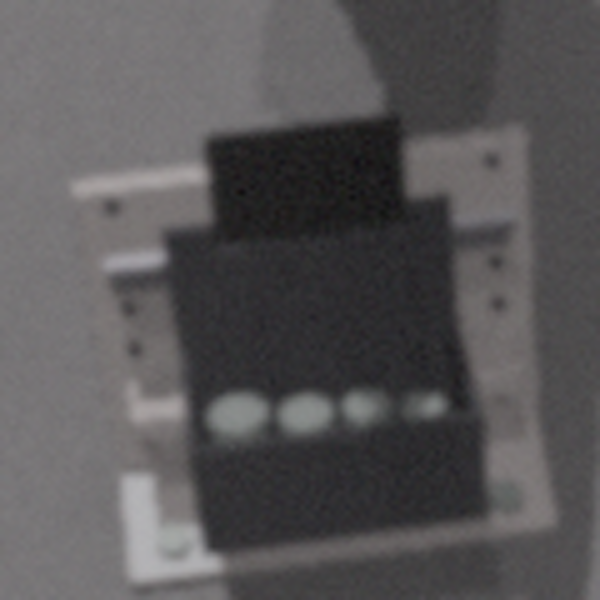

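View pics/tc8.png

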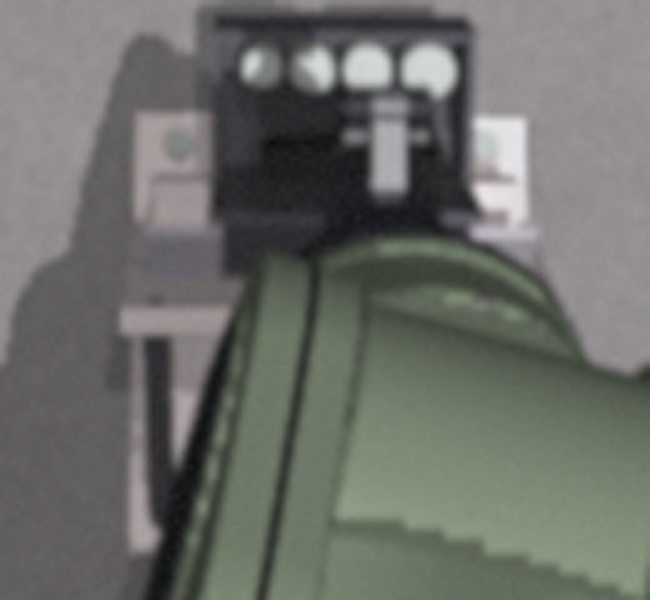

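```bash
cat > fin.py <<'E'
from go import *
from fit import CW,BW
d=pickle.load(open("cap8.pkl","rb"));o=d["o"];w=d["wrist"]
T=np.eye(4);T[:3,:3]=R.from_quat(o["tcp_rot"]).as_matrix();T[:3,3]=o["ee_pos"]
Tc=np.linalg.inv(T@w["tool_from_camera"]);w["rvec"]=cv2.Rodrigues(Tc[:3,:3])[0];w["tvec"]=Tc[:3,3]
for c,(x0,y0,ww,h),n in((d["scene"],(200,130,120,120),"a"),(w,(170,60,160,200),"b")):
  s=5 if n=="a" else 3
  im=cv2.resize(c["pixels"][y0:y0+h,x0:x0+ww,::-1],None,fx=s,fy=s,interpolation=cv2.INTER_CUBIC)
  t=Rb.apply([.065,0,.027])+pb[:3]
  for W,tt,col in((CW,t,(0,255,255)),(BW,pb[:3],(0,255,0))):
    for a in W: cv2.polylines(im,[((proj(c,Rb.apply(np.array(a)/1000)+tt)-[x0,y0]+.5)*s).astype(int).reshape(-1,1,2)],False,col,1)
  cv2.imwrite(f"pics/fin_{n}.png",im)
E
python3 fin.py >/dev/null
```

```text
(no output)
```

View pics/fin_a.png

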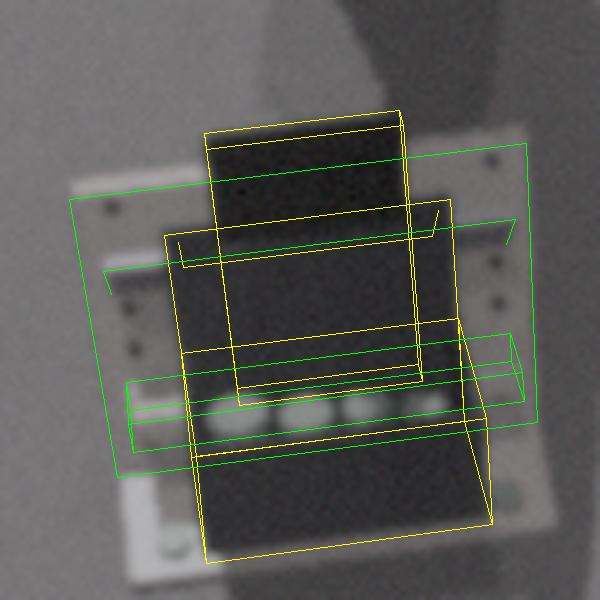

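View pics/fin_b.png

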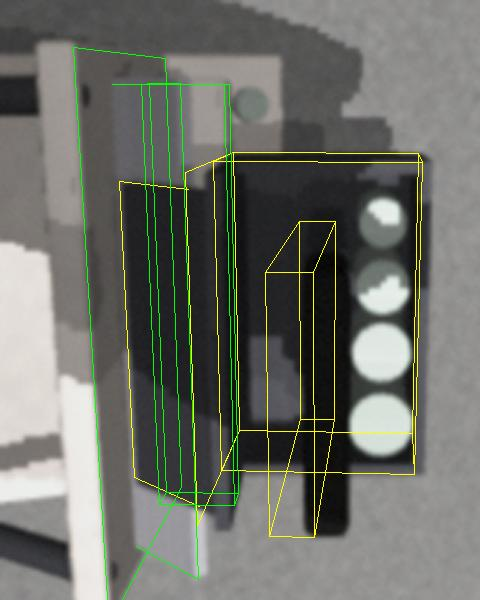

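```bash
cat > fin2.py <<'E'
from fin import *
from scipy.optimize import least_squares
S=d["scene"]
sp=np.array([(209,550),(487,512),(207,138),(400,117),(165,235),(447,198)])/5+[200,130]-.5
sP=[(35,-55,0),(35,55,0),(6,-35,160),(6,35,160),(-35,-55,104),(-35,55,104)]
wp=np.array([(305,533),(348,533),(424,473),(430,155)])/3+[170,60]-.5
wP=[(-6,-35,160),(6,-35,160),(35,-55,50),(35,55,50)]
def f(q,parts=(1,1)):
    r=Rb*R.from_rotvec(np.array(q[3:])*np.pi/180);t=Rb.apply(np.array(q[:3])/1000)+pb[:3];o=[]
    if parts[0]:o.append(proj(S,r.apply(np.array(sP)/1000)+t)-sp)
    if parts[1]:o.append(proj(w,r.apply(np.array(wP)/1000)+t)-wp)
    return np.concatenate(o).ravel()
for pr in((1,1),(1,0)):
    r=least_squares(f,[65,0,27,0,0,0],args=(pr,));print(r.x.round(1));print(r.fun.reshape(-1,2).round(1).tolist())
E
python3 fin2.py | tail -4
```

```text
[65.4  0.3 32.3 -0.8  2.8  1.3]
[[-0.1, 1.3], [1.5, 1.0], [1.4, 1.8], [2.7, 1.2], [0.1, -1.7], [1.5, -1.4], [-1.0, 1.3], [0.1, 1.0], [0.8, 0.2], [-0.9, 0.7]]
[47.   0.5 16.6 -0.2 -3.2  0.5]
[[-0.1, 0.2], [0.2, 0.2], [0.2, 0.2], [-0.3, -0.2], [0.4, -0.5], [-0.5, -0.0]]
```

```bash
cat > g3.py <<'E'
from g2 import *
def tp(h,dx=0,e=6,cad=(65.5,31,2.8)):
    rc=Rb*R.from_euler('y',cad[2],degrees=True)
    P=Rb.apply(np.array([cad[0],0,cad[1]])/1000)+pb[:3]+rc.apply([dx/1000,0,h/1000])
    r=Rb*R.from_euler('y',e,degrees=True)
    return r*R.from_matrix(np.c_[[0,0,-1],[1,0,0],[0,-1,0]]),P
E
python3 - <<'E'
from g3 import *
import sim
for a in((200,0),(156,0),(156,-14)):
    Rt,pt=tp(*a);step(Rt,pt);q=sim.ik(pt,Rt.as_matrix()[:,0],Rt.as_matrix()[:,1],sim.cur,w=.01);print(q[0].round(2),q[1:])
E
```

```text
t 8.95 pos [ 0.4594 -0.0466  0.3491] axes x,y [ 0.375 -0.002 -0.927] [ 0.927 -0.008  0.375] w 0.0511 F [ 0.2  0.3 -0.6]
turn [ 0.1 -0.1 -3. ] shift(cur axes) [ 1.042e+01 -3.000e-01  1.000e-02] shift(target axes) [ 1.042e+01  2.500e-01 -1.000e-02] J [-0.15  0.28  0.27  2.05 -0.24  0.45  0.28]
[-0.04  0.49  0.11  2.08 -0.27  0.24  0.3 ] (np.float64(0.0017125924583952861), np.float64(0.0031881804538366975), np.float64(0.002036880624189443))
t 8.95 pos [ 0.4594 -0.0466  0.3491] axes x,y [ 0.375 -0.002 -0.927] [ 0.927 -0.008  0.375] w 0.0511 F [ 0.2  0.3 -0.6]
turn [ 0.1 -0.1 -3. ] shift(cur axes) [14.82 -0.29  0.02] shift(target axes) [ 1.482e+01  5.000e-01 -1.000e-02] J [-0.15  0.28  0.27  2.05 -0.24  0.45  0.28]
[-0.01  0.59  0.06  2.09 -0.31  0.14  0.33] (np.float64(0.0010221414086411633), np.float64(0.0018463586962968264), np.float64(0.0013448417431762229))
t 8.95 pos [ 0.4594 -0.0466  0.3491] axes x,y [ 0.375 -0.002 -0.927] [ 0.927 -0.008  0.375] w 0.0511 F [ 0.2  0.3 -0.6]
turn [ 0.1 -0.1 -3. ] shift(cur axes) [ 1.483e+01 -1.690e+00  1.000e-02] shift(target axes) [ 1.489e+01 -9.000e-01 -1.000e-02] J [-0.15  0.28  0.27  2.05 -0.24  0.45  0.28]
[ 0.01  0.58  0.04  2.14 -0.31  0.09  0.34] (np.float64(0.0006362585472112535), np.float64(0.0012691936102239355), np.float64(0.0008687942900457771))
```

Feasible; going back down with the fingers half open around the handle to nudge the top towards the board.

Call:
drive_tool([
  [[0,0,-3],[5,-0.3,0],0.4],
  [[0,0,0],[5,0.2,0],0.4],
  [[0,0,0],[3,0.2,0],0.4],
  [[0,0,0],[1.8,0.1,0],0.4],
  [[0,0,0],[0,0,0],0.4],
])

```text
t: 9.57
ee_pos: [0.5114, -0.0474, 0.2078]
tcp_rot: [0.577, 0.409, -0.414, 0.573]
contact_force: [0.3, -0.1, 0.6]
grip_width: 0.0511
```

```bash
python3 - <<'E'
from g3 import *
from rig import capture
step(*tp(156,0));c=capture("wrist");cv2.imwrite("pics/w9.png",c["pixels"][:,:,::-1])
E
```

```text
t 9.57 pos [ 0.5114 -0.0474  0.2078] axes x,y [ 0.321 -0.002 -0.947] [ 0.947 -0.009  0.321] w 0.0511 F [ 0.3 -0.1  0.6]
turn [ 0.1 -0.1  0.3] shift(cur axes) [-0.24  0.18 -0.04] shift(target axes) [-0.24  0.18 -0.04] J [-0.    0.6   0.07  2.09 -0.37  0.14  0.39]
```

View pics/w9.png

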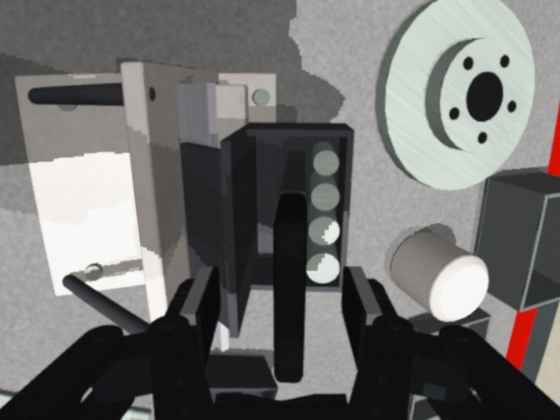

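Call:
drive_tool([
  [[0,0,0],[0,0.1,0],0.7],
  [[0,0,0],[0,0,0],0.7],
  [[0,0,0],[0,-0.3,0],0.7],
  [[0,0,0],[0,-0.2,0],0.7],
  [[0,0,0],[0,0,0],0.7],
])

```text
t: 10.25
ee_pos: [0.508, -0.0472, 0.2081]
tcp_rot: [0.577, 0.409, -0.413, 0.573]
contact_force: [0.0, -0.2, -0.3]
grip_width: 0.0254
```

Call:
drive_tool([
  [[0,0,0],[0,-0.2,0],0.7],
  [[0,0,0],[0,-0.1,0],0.7],
  [[0,0,0],[0,0,0],0.7],
])

```text
t: 10.62
ee_pos: [0.5053, -0.0472, 0.2071]
tcp_rot: [0.577, 0.409, -0.413, 0.573]
contact_force: [0.1, 0.3, -0.8]
grip_width: 0.0257
```

Call:
drive_tool([
  [[0,0,0],[0,-0.2,0],0.7],
  [[0,0,0],[0,-0.1,0],0.7],
  [[0,0,0],[0,0,0],0.7],
])

```text
t: 11.0
ee_pos: [0.5024, -0.0471, 0.2061]
tcp_rot: [0.577, 0.409, -0.413, 0.573]
contact_force: [-0.5, 0.1, 0.5]
grip_width: 0.0251
```

```bash
python3 - <<'E'
from g3 import *
from rig import capture
step(*tp(156,0));c=capture("wrist");cv2.imwrite("pics/w10.png",c["pixels"][:,:,::-1])
E
```

```text
t 11.0 pos [ 0.5024 -0.0471  0.2061] axes x,y [ 0.324 -0.002 -0.946] [ 0.946 -0.008  0.324] w 0.0251 F [-0.5  0.1  0.5]
turn [ 0.1 -0.1  0.1] shift(cur axes) [-0.11  1.08 -0.02] shift(target axes) [-0.11  1.08 -0.02] J [ 0.01  0.59  0.05  2.13 -0.37  0.1   0.4 ]
```

View pics/w10.png

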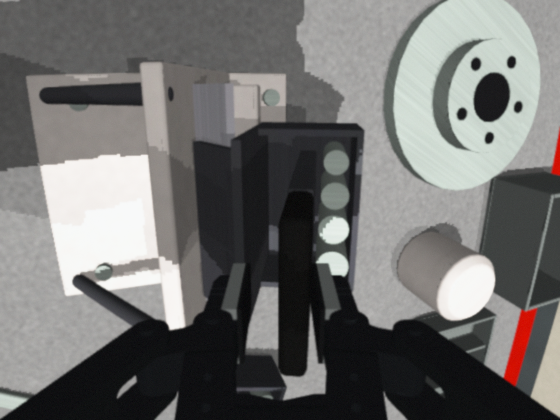

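Call:
drive_tool([
  [[0,0,0],[0,-0.2,0],0.7],
  [[0,0,0],[0,0,0],0.7],
])

```text
t: 11.3
ee_pos: [0.5005, -0.0471, 0.2055]
tcp_rot: [0.577, 0.409, -0.413, 0.573]
contact_force: [0.2, -0.6, 0.6]
grip_width: 0.0254
```

Call:
drive_tool([
  [[0,0,0],[0,-0.2,0],0.7],
  [[0,0,0],[0,0,0],0.7],
])

```text
t: 11.55
ee_pos: [0.4993, -0.0471, 0.2052]
tcp_rot: [0.578, 0.408, -0.413, 0.574]
contact_force: [5.2, 1.7, 3.4]
grip_width: 0.0257
```

Call:
drive_tool([
  [[0,0,0],[0,-0.2,0],0.7],
  [[0,0,0],[0,0,0],0.7],
])

```text
t: 11.8
ee_pos: [0.4986, -0.0472, 0.2052]
tcp_rot: [0.578, 0.407, -0.412, 0.575]
contact_force: [9.9, 1.2, 8.1]
grip_width: 0.0252
```

Call:
drive_tool([
  [[0,0,0],[0,-0.2,0],0.7],
  [[0,0,0],[0,0,0],0.7],
])

```text
t: 12.05
ee_pos: [0.4979, -0.0472, 0.2052]
tcp_rot: [0.579, 0.406, -0.411, 0.575]
contact_force: [16.1, 1.2, 10.4]
grip_width: 0.0257
```

```bash
python3 - <<'E'
from g3 import *
from rig import capture
step(*tp(156,0));c=capture("wrist");cv2.imwrite("pics/w11.png",c["pixels"][:,:,::-1])
E
```

```text
t 12.05 pos [ 0.4979 -0.0472  0.2052] axes x,y [ 0.331 -0.003 -0.944] [ 0.943 -0.008  0.331] w 0.0257 F [16.1  1.2 10.4]
turn [ 0.2 -0.  -0.3] shift(cur axes) [-0.04  1.54 -0.02] shift(target axes) [-0.05  1.54 -0.03] J [ 0.02  0.59  0.03  2.15 -0.37  0.07  0.4 ]
```

View pics/w11.png

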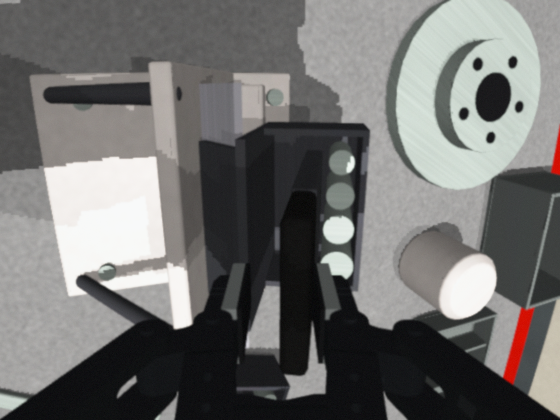

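Call:
drive_tool([
  [[0,0,0],[0,0.4,0],0.7],
  [[0,0,0],[0,0.3,0],0.6],
  [[0,0,0],[0,0,0],0.5],
  [[0,0,0],[0,0,0],0.5],
])

```text
t: 12.6
ee_pos: [0.5012, -0.0471, 0.2056]
tcp_rot: [0.577, 0.409, -0.414, 0.573]
contact_force: [-0.1, 0.6, 0.1]
grip_width: 0.0431
```

Call:
drive_tool([
  [[0,0,0],[-2,0,0],0.5],
  [[0,0,0],[-4,0,0],0.5],
  [[0,0,0],[-5,0,0],0.5],
  [[0,0,0],[-3,0,0],0.5],
  [[0,0,0],[0,0,0],0.5],
])

```text
t: 13.22
ee_pos: [0.4561, -0.0466, 0.3398]
tcp_rot: [0.578, 0.408, -0.412, 0.574]
contact_force: [0.4, 0.4, -0.1]
grip_width: 0.0429
```

```bash
python3 chk.py 12; sed -i 's/cap8/cap12/' fin.py; python3 fin.py>/dev/null
```

```text
13.225 [ 0.456 -0.047  0.34 ] [ 0.4  0.4 -0.1] [-0.18  0.3   0.31  2.03 -0.26  0.5   0.3 ]
```

View pics/fin_b.png

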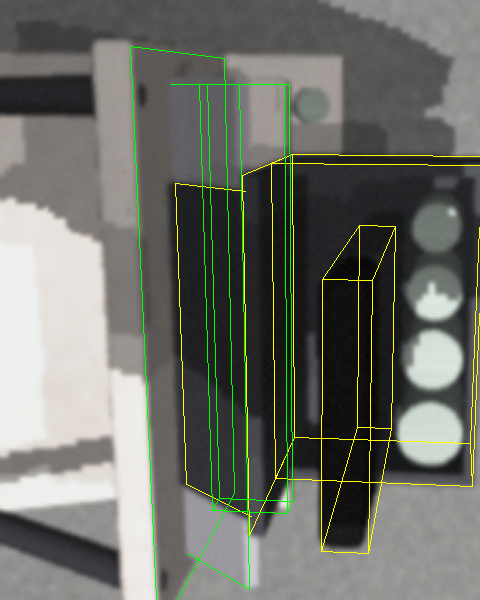

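View pics/fin_a.png

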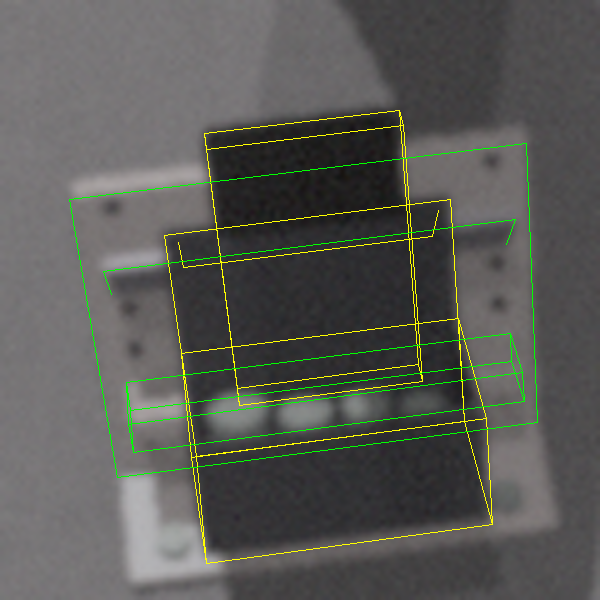

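```bash
python3 - <<'E'
from h import *
a=pickle.load(open("cap0.pkl","rb"))["scene"]["pixels"].astype(int);b=pickle.load(open("cap12.pkl","rb"))["scene"]["pixels"].astype(int)
print("plain diff",np.abs(a-b)[180:255,105:185].mean(), "bg",np.abs(a-b)[270:330,110:180].mean())
from rig import workorder
print(workorder.hand_in())
E
```

```text
plain diff 2.9112222222222224 bg 2.7157936507936506
the job is handed in; nothing more can be done
None
```

The strip-backed caddy is hanging on the board's cleat and released, and the job is handed in at about 13 s of the 38 s allowed. The hand-in gave no verdict.

- **Placing:** I gripped the caddy by its handle, lifted it over the board and tipped it to the board's lean. Joint 6 reached its lower limit (0.00) at full lean. I therefore lowered the caddy about 3–4° short of full lean until it touched the cleat (about 18 N), then opened the gripper.
- **First check, not fully locked:** the pictures after release put the caddy about 3° short of the lean and 4–5 mm too high. I went back, pushed the handle top towards the board with one finger (up to about 19 N) and it tipped in by roughly 10 mm until it sat firmly.
- **Last check:** in the wrist picture the handle, rear plate and strip line up with the locked pose to about 1–2 mm. The measured tool force is near zero with the gripper about 14 cm clear.
- **Disagreement:** in the scene camera the caddy looks about 2–3 pixels above the locked pose. The cleat itself is off by about 2 pixels the same way, so I took this as camera calibration.
- **Plain caddy:** its area of the scene picture differs from the start by no more than picture noise, so it has not moved.

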